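# Change the cassettes in the laundry's dosing rack

## Task

Reload the laundry's dosing rack: get the red hold-down bar out of the way if it is not already fully open, stand the two spent grey cassettes upright in the green returns tray, and seat every full cassette standing on the counter cap up, centred and flush on the sloping deck, square ones in orange nests and round ones in blue nests, one to a nest. Only when all the full ones are in, swing the bar fully down over them. Leave the bottle, mug and brush where they are.

Things in the scene. Friction and masses are not known exactly. Their poses are not given: they have to be found in the camera images.
- rack: Dosing rack: fixed dark steel stand, 310 mm long (its y). Its raised narrow deck slopes 20 degrees, low edge to the rack's -x (robot) side, and carries four nests in a row at y = -99, -33, 33, 99 mm, in any order. Origin on the counter under the deck's middle, z up; deck surface 85 mm above it. End plates at y = +-150 mm stand up to 51 mm above the deck at its rear.
- bar (a joint): Angle of the red hold-down bar (U-shaped, 10 mm round rod), hinged along rack y behind the nests. 0 = fully down (end stop), grows up and back to 2.3 = fully open; below 2.0 it hinders loading. May start anywhere. Stiff hinge (0.16 N m), stays where left. Four 16 mm rubber feet under it clear seated cassettes by 2 mm at 0; a badly seated one stops it.
- bar_grip (a point): Middle of the bar's straight part, on the rod's axis. 25 mm of free rod either side, then feet that stick out 24 mm (downwards when the bar is down). At angle 0 it is 76 mm off the deck, square to it, over the nests' middle line; it moves on a 62 mm radius about bar_hinge. Pinch the rod from above, fingers before and behind it; it turns in the pads as it swings.
- bar_hinge (a point): Point on the bar's hinge axis (along rack y) in the middle of the rack; 50 mm up-slope of the nests' middle line and 40 mm off the deck, measured along and square to the deck. Nothing solid is here: the hinge pins are at y = +-142 mm.
- nest_sq1: Nest for a square cassette: aluminium tile 66 x 64 mm with an orange front lip (8 mm high, inner face at x = -28 mm) and two orange side ribs (6 mm high, inner faces at y = +-28 mm), an orange square marked on the seat; back open. Origin: centre of the seat, on the deck surface; z square to the deck (leaning 20 degrees to rack -x), x up the slope, y along the rack.
- nest_sq2: Nest for a square cassette: aluminium tile 66 x 64 mm with an orange front lip (8 mm high, inner face at x = -28 mm) and two orange side ribs (6 mm high, inner faces at y = +-28 mm), an orange square marked on the seat; back open. Origin: centre of the seat, on the deck surface; z square to the deck (leaning 20 degrees to rack -x), x up the slope, y along the rack.
- nest_rd1: Nest for a round cassette: aluminium tile 66 x 64 mm with two blue blocks (8 mm high) forming a V at the low -x side, inner faces 27 mm from the seat's centre, a blue disc marked on the seat; sides and back open. Origin: centre of the seat, on the deck surface; z square to the deck (leaning 20 degrees to rack -x), x up the slope, y along the rack.
- nest_rd2: Nest for a round cassette: aluminium tile 66 x 64 mm with two blue blocks (8 mm high) forming a V at the low -x side, inner faces 27 mm from the seat's centre, a blue disc marked on the seat; sides and back open. Origin: centre of the seat, on the deck surface; z square to the deck (leaning 20 degrees to rack -x), x up the slope, y along the rack.
- sq1: Full square detergent cassette: white box 50 x 50 x 44 mm (sides along x and y) with an orange cap 34 x 34 x 6 mm on top, 50 mm high in all, 0.2 to 0.35 kg. Origin: centre of the underside; z up through the cap. Stands on the counter at the start, or is absent (None).
- sq2: Full square detergent cassette: white box 50 x 50 x 44 mm (sides along x and y) with an orange cap 34 x 34 x 6 mm on top, 50 mm high in all, 0.2 to 0.35 kg. Origin: centre of the underside; z up through the cap. Stands on the counter at the start, or is absent (None).
- rd1: Full round detergent cassette: blue cylinder, diameter 50 mm, 44 mm high, with a white cap of diameter 34 mm, 6 mm high, 50 mm high in all, 0.2 to 0.35 kg. Origin: centre of the underside; z up through the cap. Stands on the counter at the start, or is absent (None).
- rd2: Full round detergent cassette: blue cylinder, diameter 50 mm, 44 mm high, with a white cap of diameter 34 mm, 6 mm high, 50 mm high in all, 0.2 to 0.35 kg. Origin: centre of the underside; z up through the cap. Stands on the counter at the start, or is absent (None).
- spent_sq: Spent square cassette: grey box 50 x 50 x 44 mm (sides along x and y) with a black cap 34 x 34 x 6 mm on top, 0.1 kg. Origin: centre of the underside; z up through the cap. Starts seated, tilted with the slope, in an orange nest. Seated cassettes stand 16 mm apart: grip them with fingers before and behind (closing along the nest's x).
- spent_rd: Spent round cassette: grey cylinder, diameter 50 mm, 44 mm high, with a black cap of diameter 34 mm, 6 mm high, 0.1 kg. Origin: centre of the underside; z up through the cap. Starts seated, tilted with the slope, in a blue nest. Seated cassettes stand 16 mm apart: grip them with fingers before and behind (closing along the nest's x).
- tray: The green returns tray, open-topped, 160 x 170 mm (x, y) outside, 30 mm high, walls and floor 5 mm thick, 0.6 kg, loose on the counter: it may get pushed aside. Origin: centre of its underside. There is room for two cassettes side by side, 37 mm either side of its middle along y.
- softener: Bystander: white bottle, 72 mm diameter, 190 mm high, loose. Origin: centre of its underside.
- mug: Bystander: white mug, 80 mm diameter, 90 mm high, loose. Origin: centre of its underside.
- brush: Bystander: a green-handled brush lying behind the rack, loose. Origin at its underside.
There are look-alikes about, which are no part of the job. What is shaped like the spent_sq but pink is not meant.

How it is judged (in metres and radians):
On the way, in this order (a step that is already met when the one before it is completed fails the run):
1. with the bar swung up, all full cassettes present sit in nests of their shape (((x of sq1 in the frame of nest_sq1 between -0.009 and 0.009 m and y of sq1 in the frame of nest_sq1 between -0.007 and 0.007 m and z of sq1 in the frame of nest_sq1 between -0.004 and 0.004 m and angle between the z axis of sq1 and the z axis of nest_sq1, either way round below 0.09 rad and angle between sq1's own z axis and vertical below 0.6 rad) or (x of sq1 in the frame of nest_sq2 between -0.009 and 0.009 m and y of sq1 in the frame of nest_sq2 between -0.007 and 0.007 m and z of sq1 in the frame of nest_sq2 between -0.004 and 0.004 m and angle between the z axis of sq1 and the z axis of nest_sq2, either way round below 0.09 rad and angle between sq1's own z axis and vertical below 0.6 rad)) and ((x of sq2 in the frame of nest_sq1 between -0.009 and 0.009 m and y of sq2 in the frame of nest_sq1 between -0.007 and 0.007 m and z of sq2 in the frame of nest_sq1 between -0.004 and 0.004 m and angle between the z axis of sq2 and the z axis of nest_sq1, either way round below 0.09 rad and angle between sq2's own z axis and vertical below 0.6 rad) or (x of sq2 in the frame of nest_sq2 between -0.009 and 0.009 m and y of sq2 in the frame of nest_sq2 between -0.007 and 0.007 m and z of sq2 in the frame of nest_sq2 between -0.004 and 0.004 m and angle between the z axis of sq2 and the z axis of nest_sq2, either way round below 0.09 rad and angle between sq2's own z axis and vertical below 0.6 rad)) and ((x of rd1 in the frame of nest_rd1 between -0.009 and 0.009 m and y of rd1 in the frame of nest_rd1 between -0.007 and 0.007 m and z of rd1 in the frame of nest_rd1 between -0.004 and 0.004 m and angle between the z axis of rd1 and the z axis of nest_rd1, either way round below 0.09 rad and angle between rd1's own z axis and vertical below 0.6 rad) or (x of rd1 in the frame of nest_rd2 between -0.009 and 0.009 m and y of rd1 in the frame of nest_rd2 between -0.007 and 0.007 m and z of rd1 in the frame of nest_rd2 between -0.004 and 0.004 m and angle between the z axis of rd1 and the z axis of nest_rd2, either way round below 0.09 rad and angle between rd1's own z axis and vertical below 0.6 rad)) and ((x of rd2 in the frame of nest_rd1 between -0.009 and 0.009 m and y of rd2 in the frame of nest_rd1 between -0.007 and 0.007 m and z of rd2 in the frame of nest_rd1 between -0.004 and 0.004 m and angle between the z axis of rd2 and the z axis of nest_rd1, either way round below 0.09 rad and angle between rd2's own z axis and vertical below 0.6 rad) or (x of rd2 in the frame of nest_rd2 between -0.009 and 0.009 m and y of rd2 in the frame of nest_rd2 between -0.007 and 0.007 m and z of rd2 in the frame of nest_rd2 between -0.004 and 0.004 m and angle between the z axis of rd2 and the z axis of nest_rd2, either way round below 0.09 rad and angle between rd2's own z axis and vertical below 0.6 rad)) and value of joint bar above 1 rad), for 0.2 s.
2. the bar is fully down (value of joint bar below 0.07 rad), for 0.2 s.
At the end, for the whole second after the job is handed in: Every full cassette present sits cap up in a nest of its shape (within 9 mm along the slope, 7 mm across, 4 mm in height and 0.09 rad of the nest's seat), the two spent ones stand upright on the tray's floor (within 0.12 rad), the bar is down (below 0.07 rad), the full ones at rest (((x of sq1 in the frame of nest_sq1 between -0.009 and 0.009 m and y of sq1 in the frame of nest_sq1 between -0.007 and 0.007 m and z of sq1 in the frame of nest_sq1 between -0.004 and 0.004 m and angle between the z axis of sq1 and the z axis of nest_sq1, either way round below 0.09 rad and angle between sq1's own z axis and vertical below 0.6 rad) or (x of sq1 in the frame of nest_sq2 between -0.009 and 0.009 m and y of sq1 in the frame of nest_sq2 between -0.007 and 0.007 m and z of sq1 in the frame of nest_sq2 between -0.004 and 0.004 m and angle between the z axis of sq1 and the z axis of nest_sq2, either way round below 0.09 rad and angle between sq1's own z axis and vertical below 0.6 rad)) and ((x of sq2 in the frame of nest_sq1 between -0.009 and 0.009 m and y of sq2 in the frame of nest_sq1 between -0.007 and 0.007 m and z of sq2 in the frame of nest_sq1 between -0.004 and 0.004 m and angle between the z axis of sq2 and the z axis of nest_sq1, either way round below 0.09 rad and angle between sq2's own z axis and vertical below 0.6 rad) or (x of sq2 in the frame of nest_sq2 between -0.009 and 0.009 m and y of sq2 in the frame of nest_sq2 between -0.007 and 0.007 m and z of sq2 in the frame of nest_sq2 between -0.004 and 0.004 m and angle between the z axis of sq2 and the z axis of nest_sq2, either way round below 0.09 rad and angle between sq2's own z axis and vertical below 0.6 rad)) and ((x of rd1 in the frame of nest_rd1 between -0.009 and 0.009 m and y of rd1 in the frame of nest_rd1 between -0.007 and 0.007 m and z of rd1 in the frame of nest_rd1 between -0.004 and 0.004 m and angle between the z axis of rd1 and the z axis of nest_rd1, either way round below 0.09 rad and angle between rd1's own z axis and vertical below 0.6 rad) or (x of rd1 in the frame of nest_rd2 between -0.009 and 0.009 m and y of rd1 in the frame of nest_rd2 between -0.007 and 0.007 m and z of rd1 in the frame of nest_rd2 between -0.004 and 0.004 m and angle between the z axis of rd1 and the z axis of nest_rd2, either way round below 0.09 rad and angle between rd1's own z axis and vertical below 0.6 rad)) and ((x of rd2 in the frame of nest_rd1 between -0.009 and 0.009 m and y of rd2 in the frame of nest_rd1 between -0.007 and 0.007 m and z of rd2 in the frame of nest_rd1 between -0.004 and 0.004 m and angle between the z axis of rd2 and the z axis of nest_rd1, either way round below 0.09 rad and angle between rd2's own z axis and vertical below 0.6 rad) or (x of rd2 in the frame of nest_rd2 between -0.009 and 0.009 m and y of rd2 in the frame of nest_rd2 between -0.007 and 0.007 m and z of rd2 in the frame of nest_rd2 between -0.004 and 0.004 m and angle between the z axis of rd2 and the z axis of nest_rd2, either way round below 0.09 rad and angle between rd2's own z axis and vertical below 0.6 rad)) and x of spent_sq in the frame of tray between -0.075 and 0.075 m and y of spent_sq in the frame of tray between -0.08 and 0.08 m and z of spent_sq in the frame of tray between 0 and 0.012 m and angle between each of spent_sq, spent_rd's own z axis and vertical below 0.12 rad and x of spent_rd in the frame of tray between -0.075 and 0.075 m and y of spent_rd in the frame of tray between -0.08 and 0.08 m and z of spent_rd in the frame of tray between 0 and 0.012 m and value of joint bar below 0.07 rad and linear speed of each of sq1, sq2, rd1, rd2 below 0.02 m/s); the robot touches nothing.
It fails at once if the softener is disturbed (distance of softener from where it was at the start of the episode above 0.03 m).
It fails at once if the mug is disturbed (distance of mug from where it was at the start of the episode above 0.03 m).
It fails at once if the brush is disturbed (distance of brush from where it was at the start of the episode above 0.03 m).
Of sq1, sq2, rd1, rd2 only 3 to 4 are there at a start; the rules pass over those that are not, and their reading is None.
At some moment in a run one of tray may be knocked a few centimetres aside while the robot is not near it.
Once in a run the grip may slacken for a moment while it holds something.
It also fails if it takes over 210 s, if anything falls off the work surface, if the arm or the gripper's body presses on something with over 40 N, if the wrist force passes 120 N, or if a joint passes its speed limit or range.

## Robot

A 6-joint arm with a two-finger parallel gripper is mounted at the origin on the work surface. World frame = base frame: x ahead of the robot, y to its left, z up, the work surface at z = 0. Lengths are in m, angles in degrees, forces in N, time in s.
With the tool pointing down it reaches from about 0.375 to 0.9 m from the base axis. Payload 3.1 kg.
Tool frame: the origin (TCP) lies at the very end of the fingers, on their centre line; the grasp point (between the pads) lies bot.grip_point_offset behind it (bot.grip_point_offset is the distance from the TCP to the grasp point, in m); z points along the fingers, y is the line along which they close (so a half turn about z gives the same grasp; the last joint's range is limited). The gripper opens to 87 mm and grips with 3 to 60 N. Pads are 19 mm wide; open, the fingers measure 117 mm over their backs; the gripper's body (75 mm by 190 mm) begins 51 mm behind the grasp point.
Start: joints at [65.174, 30.224, 82.088, -0, 67.689, -10.227], TCP at [0.157, 0.605, 0.223] pointing down, gripper open.
Joint ranges: [-176.69, 176.69], [-43.24, 126.21], [12.49, 139.97], [-82, 262], [0, 151.66], [-163.58, 163.58]. Speed limits (degrees/s): [159.86, 159.86, 180, 180, 180, 180].

## Interface

Orientations are given as a 3x3 rotation matrix whose columns are the frame's x, y, z axes.
In Python, from rig import bot, viewer, ticket gives the robot as it stands.
- The arm moves only by the tool servo_tool, never from a script. Its argument "targets" is a list of rows, each an object with "offset": the shift along the tool's x, y, z in m, a list of three; "dr": the turn, a rotation vector about the tool's x, y, z in degrees, a list of three. In form: [{"offset": [x, y, z], "dr": [ax, ay, az]}, ...]. A call has 1 to 20 rows; each row is the pose to reach, as a shift and turn from the pose commanded when the call began, along the tool's axes at that moment; what a row does not reach only later rows make up. A row lasts 1/12 s, in which the tool goes at most 41.7 mm and 7.16 degrees, less where a joint would pass 70% of its speed; a pose out of reach is approached as far as the arm can. A call with a gripper value outside its range is refused whole. "gripper" is the gripper command: -1 is fully open, 1 is shut, values between are in proportion, set as the call begins (left out, the last holds). The fingers move at their own pace and stop on an object; the grip force is fixed at half the most. Time passes only in rows, so rows that repeat a pose let the fingers close. It gives the time, the measured TCP pose, the force, the opening and the grip force at its end, in the units of the state.
- bot.read_state(): the state, without advancing time (a new reading comes with each control period).
- viewer.capture(name): name is "scene" or "top"; returns a dict with "color" (384x512x3 uint8, red, green, blue), "camera_matrix" (3x3 intrinsics, pixels), "k1" (the pictures are not rectified: a ray, as slopes to the right and down, at radius r is drawn at 1 + k1 r^2 times it, then the intrinsics apply), "R" (3x3) and "t" (3): a world point X has camera coordinates R X + t. Camera axes: x right, y down, z forward; pixel columns grow to the right and rows downward; lengths in m; the calibration is good to about 2 mm. A picture is of the moment at which its call begins. There is no depth.
- ticket.hand_in(): hands the job in; it is judged then, once.
The state is a dict: "time_s": time; "joint_positions": joint angles; "qvel": joint speeds; "tau": joint torques, N m; "position": TCP position; "tcp_rot": TCP orientation; "force": force on the tool from outside, world axes, zero at the start; "moment": the same for the moment, N m; "opening": opening from 0.0 (shut) to 1.0 (fully open); "grasp_force": force on a finger pad.
Only numpy, scipy, OpenCV 4.12 (cv2) and the standard library are available. Lean on these libraries where they do the work, as an engineer would, in place of code of your own. Each camera call takes 0.05 s, during which the arm holds its last target. There are 200 camera calls.

## Working session

There is one attempt and no reset: what is moved stays moved. The work goes in short steps, Python scripts to look and compute and a tool call to move; the robot and the scene stay as the last step left them, time stands still between calls to the robot, and variables do not carry over. Pictures are saved under pics/ and viewed, at most 14 in all, crops included, and the job is handed in when it is done.

Besides the shell and the picture viewer there is one more tool, called as name([rows], argument=value, ...), one row to a line, values as JSON. servo_tool: Moves the arm, as the interface text tells. Its arguments: {"type":"object","properties":{"targets":{"type":"array"},"gripper":{"type":"number"}},"required":["targets"]}

```bash
ls; mkdir -p pics
python3 - <<'E'
from rig import bot, viewer
import cv2, numpy as np
print(bot.read_state()); print(bot.grip_point_offset)
for n in ("scene","top"):
    d=viewer.capture(n); cv2.imwrite(f"pics/{n}0.png",cv2.resize(d["color"][:,:,::-1],(800,600),interpolation=cv2.INTER_CUBIC)); cv2.imwrite(f"/tmp/{n}0.png",d["color"][:,:,::-1])
    print(n,d["camera_matrix"].tolist(),d["k1"],d["R"].tolist(),d["t"].tolist())
E
```

```text
pics
{'time_s': 0.0, 'joint_positions': array([ 6.51748739e+01,  3.02787853e+01,  8.21556255e+01, -9.90766416e-04,
        6.76903823e+01, -1.02283159e+01]), 'qvel': array([-0.10145352,  0.05264637, -0.05215452,  0.01039325,  0.07034874,
       -0.15962229]), 'tau': array([ 1.81889891e-04, -4.40026259e+01, -1.76598483e+01,  6.34381059e-02,
        5.80447877e-02, -1.30965559e-04]), 'position': array([0.15718408, 0.60415451, 0.22157781]), 'tcp_rot': array([[-9.67724694e-01,  2.52008149e-01, -8.99934677e-04],
       [ 2.52009483e-01,  9.67722732e-01, -1.98349959e-03],
       [ 3.71029184e-04, -2.14627361e-03, -9.99997628e-01]]), 'force': array([-0.23484052,  0.69344933,  0.27270904]), 'moment': array([0.0282145 , 0.0306395 , 0.00198737]), 'grasp_force': 0.0, 'opening': 1.0012446224035927}
0.0187
scene [[493.48274471125046, 0.0, 250.54813004264224], [0.0, 493.48274471125046, 196.70349999761027], [0.0, 0.0, 1.0]] -0.07132810063239019 [[0.7923308746985129, 0.610090996484911, -0.0008723574598834087], [0.5287181409118752, -0.6873632462352888, -0.4979848343027892], [-0.304415690249665, 0.3941075281353229, -0.8671852995737914]] [-0.46370845594561955, -0.25129104263650764, 1.695185054863159]
top [[437.8089331476156, 0.0, 260.0888760788963], [0.0, 437.8089331476156, 192.50614698713986], [0.0, 0.0, 1.0]] 0.024225280385859648 [[-0.09792739412586061, -0.9951832042982004, -0.004540414351623518], [-0.9747121868409445, 0.09683185823023172, -0.20139449857288497], [0.20086407917659593, -0.015296441234692048, -0.9794996889137291]] [0.06210418453289168, 0.5987800165287783, 1.1363095383428237]
```

View pics/scene0.png

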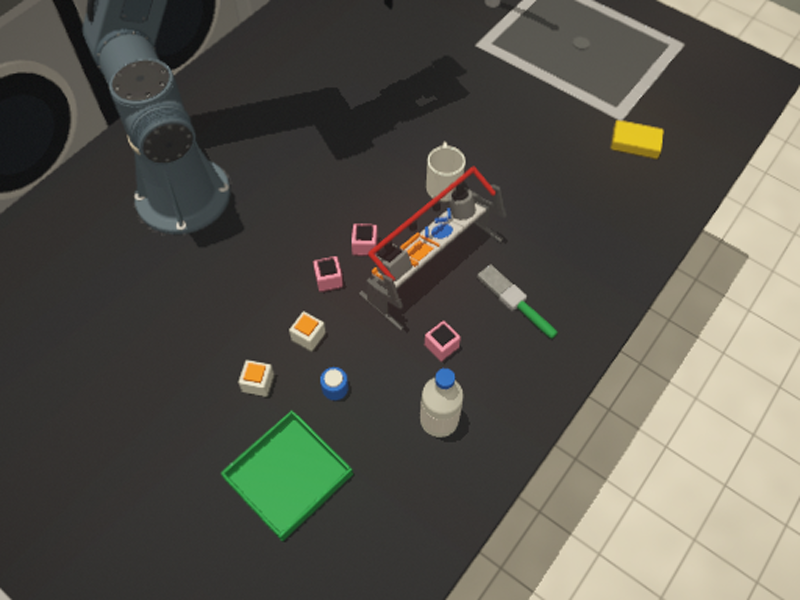

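View pics/top0.png

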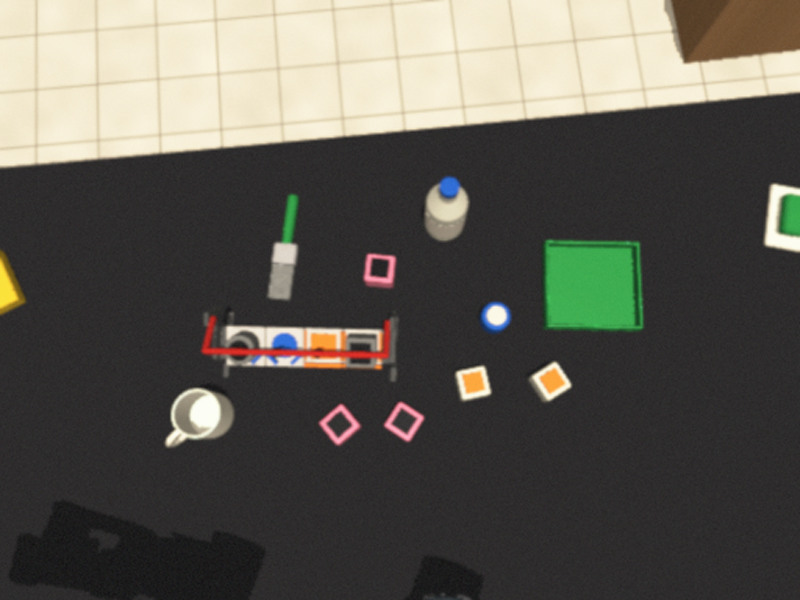

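The scene view shows the rack at (430,235) with its red bar partly closed. The white and orange square cassettes are at (307,330) and (256,377), the blue round one at (334,382), the green tray at (287,473), the pink look-alikes at (364,238), (328,272) and (442,340), the bottle at (441,405), the mug at (446,170) and the brush at (515,300). The top view shows the same, with nests from left to right: spent round, blue, orange, spent square.

```bash
cat > h.py <<'E'
from rig import bot, viewer
import cv2, numpy as np
class V:
    def __init__(s,n):
        d=viewer.capture(n); s.im=d["color"]; s.bgr=s.im[:,:,::-1].copy(); s.hsv=cv2.cvtColor(s.bgr,cv2.COLOR_BGR2HSV)
        s.K=d["camera_matrix"]; s.k=d["k1"]; s.R=d["R"]; s.t=d["t"]; s.c=-s.R.T@s.t
    def proj(s,X):
        c=np.atleast_2d(X)@s.R.T+s.t; a=c[:,:2]/c[:,2:]; r2=(a**2).sum(1,keepdims=True)
        return a*(1+s.k*r2)*s.K[0,0]+s.K[:2,2]
    def ray(s,p):
        d=(np.asarray(p,float)-s.K[:2,2])/s.K[0,0]; a=d.copy()
        for _ in range(10): a=d/(1+s.k*(a@a))
        v=s.R.T@np.r_[a,1]; return v/np.linalg.norm(v)
    def at(s,p,z):
        v=s.ray(p); return s.c+v*(z-s.c[2])/v[2]
    def mask(s,lo,hi): return cv2.inRange(s.hsv,np.array(lo),np.array(hi))
    def blobs(s,m,amin=25):
        n,l,st,ce=cv2.connectedComponentsWithStats(m)
        return [(ce[i],st[i],l==i) for i in range(1,n) if st[i,4]>=amin]
def tri(v1,p1,v2,p2):
    a,b=v1.ray(p1),v2.ray(p2); A=np.c_[a,-b]; s=np.linalg.lstsq(A,v2.c-v1.c,rcond=None)[0]
    x1=v1.c+a*s[0]; x2=v2.c+b*s[1]; return (x1+x2)/2,np.linalg.norm(x1-x2)
OR=((8,120,140),(20,255,255)); RED=((0,150,80),(4,255,255)); RED2=((175,150,80),(180,255,255)); BL=((100,120,60),(120,255,255)); GR=((50,120,60),(80,255,255))
E
python3 - <<'E'
from h import *
out=[]
for n,c in (("scene",(225,100,110,115)),("top",(120,190,145,60))):
    v=V(n)
    for nm,a in (("or",OR),("bl",BL),("gr",GR),("red",RED)):
        m=v.mask(*a)
        if nm=="red": m|=v.mask(*RED2)
        for ce,st,l in v.blobs(m):
            print(n,nm,ce.round(1),st.tolist(),"z=.05",v.at(ce,.05).round(3),"z=.1",v.at(ce,.1).round(3))
    x,y,w,h=c; out.append(cv2.resize(v.bgr[y:y+h,x:x+w],(int(w*300/h) if n=="scene" else 725,300),interpolation=cv2.INTER_CUBIC))
W=max(o.shape[1] for o in out)
cv2.imwrite("pics/rack1.png",np.vstack([cv2.copyMakeBorder(o,0,0,0,W-o.shape[1],cv2.BORDER_CONSTANT) for o in out]))
E
```

```text
scene or [266.1 153.8] [256, 149, 25, 11, 71] z=.05 [0.505 0.185 0.05 ] z=.1 [0.525 0.157 0.1  ]
scene or [267.6 161. ] [261, 154, 16, 17, 148] z=.05 [0.525 0.166 0.05 ] z=.1 [0.544 0.138 0.1  ]
scene or [240.7 174.4] [238, 171, 7, 8, 25] z=.05 [0.489 0.075 0.05 ] z=.1 [0.509 0.051 0.1  ]
scene or [195.7 207.7] [188, 201, 16, 14, 121] z=.05 [ 0.455 -0.1    0.05 ] z=.1 [ 0.477 -0.117  0.1  ]
scene or [162.5 238.1] [156, 232, 14, 13, 134] z=.05 [ 0.444 -0.234  0.05 ] z=.1 [ 0.466 -0.247  0.1  ]
scene bl [282.4 147.5] [276, 144, 14, 8, 83] z=.05 [0.532 0.237 0.05 ] z=.1 [0.551 0.206 0.1  ]
scene bl [213.7 247.1] [205, 235, 18, 21, 190] z=.05 [ 0.58  -0.166  0.05 ] z=.1 [ 0.597 -0.181  0.1  ]
scene bl [284.4 241.6] [279, 235, 12, 14, 134] z=.05 [ 0.73  -0.028  0.05 ] z=.1 [ 0.741 -0.049  0.1  ]
scene gr [343.7 204.4] [331, 193, 26, 24, 192] z=.05 [0.8  0.18 0.05] z=.1 [0.808 0.151 0.1  ]
scene gr [183.5 303.4] [142, 263, 84, 83, 3685] z=.05 [ 0.621 -0.343  0.05 ] z=.1 [ 0.636 -0.352  0.1  ]
scene red [271.3 137.8] [236, 106, 81, 73, 419] z=.05 [0.481 0.247 0.05 ] z=.1 [0.501 0.216 0.1  ]
[... 486 characters left out ...]
 ]
top bl [287.3 118.9] [282, 113, 13, 14, 139] z=.05 [ 0.81  -0.096  0.05 ] z=.1 [ 0.791 -0.091  0.1  ]
top bl [315.6 203.7] [307, 193, 20, 21, 181] z=.05 [ 0.558 -0.146  0.05 ] z=.1 [ 0.55  -0.139  0.1  ]
top bl [181.8 218.5] [175, 214, 15, 9, 114] z=.05 [0.553 0.222 0.05 ] z=.1 [0.545 0.214 0.1  ]
top gr [185.3 139.2] [180, 124, 11, 31, 219] z=.05 [0.778 0.198 0.05 ] z=.1 [0.761 0.191 0.1  ]
top gr [505.8 137.5] [500, 125, 12, 25, 276] z=.05 [ 0.693 -0.698  0.05 ] z=.1 [ 0.679 -0.668  0.1  ]
top gr [379.  182.4] [347, 153, 65, 59, 3601] z=.05 [ 0.6   -0.327  0.05 ] z=.1 [ 0.59  -0.312  0.1  ]
top red [186.5 222.2] [129, 202, 121, 28, 640] z=.05 [0.542 0.21  0.05 ] z=.1 [0.534 0.202 0.1  ]
```

View pics/rack1.png

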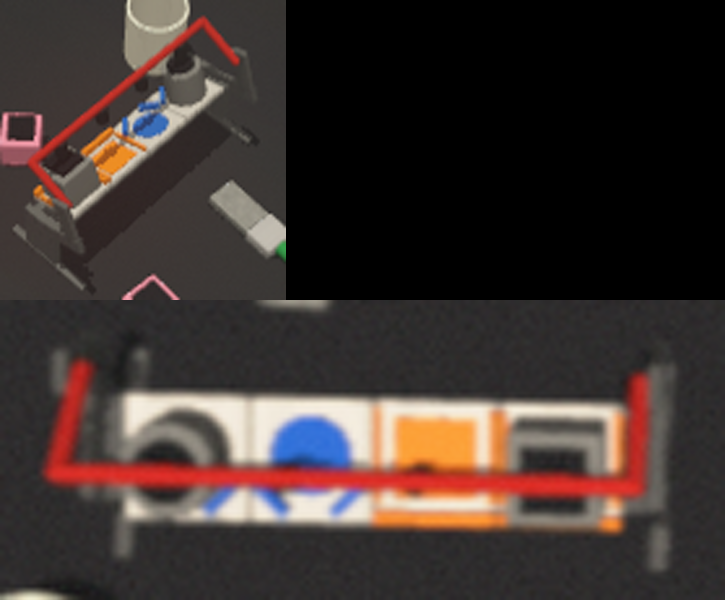

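The crop shows the bar's rod crossing above the nests: corners near scene px (238,161)/(303,108) and top px (248,228)/(131,225). The empty nests are orange (207,218) and blue (182,218) in the top picture. The spent square is the grey box at the right end, the spent round at the left end.

```bash
cat > m.py <<'E'
from h import *
s,t=V("scene"),V("top")
def rectat(v,l,z):
    c=cv2.findContours(l.astype(np.uint8),cv2.RETR_EXTERNAL,cv2.CHAIN_APPROX_NONE)[0][0][:,0,:]
    P=np.array([v.at(p,z)[:2] for p in c],np.float32); r=cv2.minAreaRect(P*1000); return np.round(r[0],1),np.round(r[1],1),round(r[2],1)
for v,n in ((s,"s"),(t,"t")):
    for ce,st,l in v.blobs(v.mask(*OR),100): print(n,"or",ce.round(1),rectat(v,l,.05))
    for ce,st,l in v.blobs(v.mask((0,0,150),(180,60,255)),60):
        P=v.at(ce,.05)
        if P[0]<.9 and abs(P[1])<.6 and st[4]<2000: print(n,"white",ce.round(1),st[2:].tolist(),P.round(3))
    for ce,st,l in v.blobs(v.mask(*GR),1000): print(n,"tray",rectat(v,l,.03),rectat(v,l,.0))
E
python3 - <<'E'
exec(open('m.py').read())
for a,b in (((237.6,160.6),(248,228)),((302.8,108.4),(131,224.6))):
    print("bar corner",*tri(s,a,t,b))
for p,q in (((195.7,207.7),(302.6,244.3)),((162.5,238.1),(353,243.2)),): print(*tri(s,p,t,q))
z1,z0=.0963,.0737
C=[t.at(p,z) for p,z in (((145,209),z1),((245,211),z1),((244.4,236),z0),((144,233.6),z0))]; print(np.round(C,3),np.mean(C,0))
E
```

```text
s or [267.6 161. ] (array([524.1, 163.1]), array([57.9, 35.3]), 89.9)
s or [195.7 207.7] (array([455.1, -99.8]), array([34.7, 34.6]), 6.7)
s or [162.5 238.1] (array([ 444.5, -234.2]), array([34.1, 35.5]), 25.7)
s white [283.8 107.7] [25, 35, 505] [0.439 0.374 0.05 ]
s white [284.4 152.8] [59, 53, 274] [0.549 0.224 0.05 ]
s white [321.8 183.5] [30, 27, 290] [0.707 0.201 0.05 ]
s white [195.9 210.7] [22, 20, 108] [ 0.462 -0.107  0.05 ]
s white [163.3 240.6] [20, 18, 120] [ 0.451 -0.239  0.05 ]
s white [212.8 241.5] [12, 12, 105] [ 0.566 -0.154  0.05 ]
s white [281.7 255.1] [26, 23, 347] [ 0.749 -0.067  0.05 ]
s tray (array([ 612.9, -338.1]), array([171.8, 168.4]), 82.5) (array([ 603.7, -333.1]), array([175.8, 172.2]), 82.5)
t or [206.7 218.6] (array([545.3, 155.4]), array([41.6, 27.5]), 84.3)
t or [353.  243.1] (array([ 441.2, -232.6]), array([31.4, 31.9]), 26.5)
t or [302.6 244.3] (array([451.2, -97.2]), array([31.2, 31.5]), 7.5)
t white [285.8 134.6] [27, 33, 498] [ 0.764 -0.086  0.05 ]
t white [180.4 171.7] [17, 36, 428] [0.685 0.218 0.05 ]
t white [317.3 201.4] [13, 12, 124] [ 0.564 -0.151  0.05 ]
t white [184.3 213.2] [100, 15, 522] [0.567 0.215 0.05 ]
t white [177.2 231.3] [40, 7, 171] [0.52  0.237 0.05 ]
t white [351.9 243.9] [25, 24, 191] [ 0.439 -0.229  0.05 ]
t white [302.2 245.3] [22, 22, 187] [ 0.449 -0.096  0.05 ]
t white [126. 266.] [40, 37, 828] [0.441 0.378 0.05 ]
t tray (array([ 605.7, -333.1]), array([175.6, 165.9]), 83.0) (array([ 611.7, -341.9]), array([179.9, 170. ]), 83.0)
bar corner [0.49783106 0.04589524 0.16699289] 0.008625950366407124
bar corner [0.53413898 0.33108427 0.15556812] 0.002011870315797485
[ 0.45198985 -0.09760827  0.04353408] 0.0007487467196629106
[ 0.44156243 -0.23329869  0.04455512] 0.0006478207773479747
[[0.581 0.309 0.096]
 [0.549 0.048 0.096]
 [0.486 0.056 0.074]
 [0.519 0.32  0.074]] [0.53382743 0.18332685 0.085     ]
```

```bash
cat > barm.py <<'E'
from h import *
# rack model (world): origin O (xy), yaw psi
O=np.array([.536,.182,0]); psi=np.radians(-7.1)
def rk(O=O,psi=psi):
    c,s=np.cos(psi),np.sin(psi); return np.array([[c,-s,0],[s,c,0],[0,0,1]])
def rod(v,a,b):
    m=v.mask(*RED)|v.mask(*RED2); ys,xs=np.nonzero(m); P=np.c_[xs,ys].astype(float)
    a,b=np.array(a,float),np.array(b,float); L=np.linalg.norm(b-a); d=(b-a)/L; w=P-a
    al=w@d; pe=w[:,0]*d[1]-w[:,1]*d[0]; P=P[(al>8)&(al<L-8)&(abs(pe)<4)]
    R=np.array([v.ray(p) for p in P]); n=np.linalg.svd(R)[2][2]
    return n,P
def line(s,t,sa,sb,ta,tb):
    n1,_=rod(s,sa,sb); n2,_=rod(t,ta,tb); d=np.cross(n1,n2); d/=np.linalg.norm(d)
    if d[1]<0:d=-d
    A=np.vstack([n1,n2,d]); p=np.linalg.solve(A,[n1@s.c,n2@t.c,d@(O+[0,0,.15])]); return p,d
E
python3 - <<'E'
from barm import *
s,t=V("scene"),V("top")
p,d=line(s,t,(237.6,160.6),(302.8,108.4),(248,228),(131,224.6))
R=rk(); q=R.T@(p-O); print("rod mid",p,d,"yaw",np.degrees(np.arctan2(-d[0],d[1])),"tilt",d[2],"rackframe",q)
for th in np.radians([0,6,12,18,24,30]):
    a=np.radians(164.2)-th; P=O+R@np.array([.0333+.0616*np.cos(a),0,.1397+.0616*np.sin(a)])
    E=[P+R@[0,-.142,0],P+R@[0,.142,0]]
    print(round(np.degrees(th)),P.round(3),s.proj(E).round(1).tolist(),t.proj(E).round(1).tolist())
# deck tile corners predictions
C=[O+R@[x*.9397,y,.085+x*.342] for x in(-.033,.033) for y in(-.131,.131)]
print(t.proj(C).round(1).tolist(),s.proj(C).round(1).tolist())
N=[O+R@[0,y,.087] for y in(-.099,-.033,.033,.099)]
print(t.proj(N).round(1).tolist(),s.proj(N).round(1).tolist())
E
```

```text
rod mid [0.51607623 0.1845678  0.16089746] [ 0.12503733  0.99213854 -0.00517505] yaw -7.183008289285605 tilt -0.005175054641377772 rackframe [-2.00883757e-02  8.54991714e-05  1.60897458e-01]
0 [0.51  0.185 0.156] [[234.5, 162.4], [299.9, 108.3]] [[247.6, 229.5], [132.7, 226.7]]
6 [0.512 0.185 0.163] [[234.9, 161.7], [300.6, 107.4]] [[247.5, 228.4], [132.0, 225.5]]
12 [0.515 0.185 0.168] [[235.5, 161.1], [301.4, 106.7]] [[247.5, 227.0], [131.4, 224.1]]
18 [0.518 0.184 0.174] [[236.3, 160.7], [302.4, 106.1]] [[247.4, 225.3], [130.9, 222.5]]
24 [0.522 0.184 0.179] [[237.2, 160.4], [303.5, 105.6]] [[247.4, 223.5], [130.4, 220.6]]
30 [0.526 0.183 0.184] [[238.2, 160.4], [304.7, 105.4]] [[247.4, 221.4], [130.0, 218.5]]
[[244.4, 235.0], [145.7, 232.6], [244.8, 210.5], [145.3, 208.1]] [[236.7, 174.5], [294.4, 126.0], [251.2, 182.8], [309.5, 132.5]]
[[232.4, 222.4], [207.4, 221.8], [182.4, 221.2], [157.4, 220.6]] [[251.3, 171.8], [266.4, 159.0], [281.0, 146.5], [295.2, 134.5]]
```

```bash
cat > go.py <<'E'
from rig import bot
import numpy as np
from scipy.spatial.transform import Rotation as Ro
def yawR(yaw,pitch=0):
    # tool z down, tool y at world yaw (deg); pitch: tilt (deg) so that tool z leans with slope (turn about tool x)
    a=np.radians(yaw); y=np.array([np.cos(a),np.sin(a),0]); z=np.array([0,0,-1.]); x=np.cross(y,z)
    return np.c_[x,y,z]@Ro.from_rotvec([np.radians(pitch),0,0]).as_matrix()
def plan(*wps):
    s=bot.read_state(); R=s["tcp_rot"]; p=s["position"]
    print("now",p.round(4),"z",R[:,2].round(3),"yaw",round(np.degrees(np.arctan2(R[1,1],R[0,1])),1),"open",round(s["opening"],3),"gf",round(s["grasp_force"],1),"t",round(s["time_s"],1),"F",s["force"].round(1),"j",s["joint_positions"].round(0))
    for P,Rt in wps:
        print("off",(R.T@(np.asarray(P)-p)).round(4).tolist(),"dr",np.degrees(Ro.from_matrix(R.T@Rt).as_rotvec()).round(1).tolist())
E
python3 -c "
from go import *
plan(([.516,.1845,.26],yawR(-7.1)),([.516,.1845,.149],yawR(-7.1)))"
```

```text
now [0.1575 0.6047 0.2224] z [-0. -0. -1.] yaw 75.4 open 0.998 gf 0.0 t 0.4 F [-0.5 -0.   0.3] j [ 65.  30.  82.  -0.  68. -10.]
off [-0.4529, -0.3163, -0.0375] dr [-0.0, 0.0, 82.5]
off [-0.4529, -0.3163, 0.0735] dr [-0.0, 0.0, 82.5]
```

What could be mistaken for the targets: pink boxes at scene px (364,238), (328,272), (442,340), against the real spent square in the orange end nest (395,260). The blue bottle cap (445,378) could pass for the round cassette (334,382). The sponge-like green item at top px (790,215) could pass for the tray (593,285). The chosen ones match the description, and the rack crop confirmed the spent ones. First reach: above the bar's grip point.

servo_tool([
  {"offset": [-0.113,-0.079,-0.02],"dr": [0,0,20.6]},
  {"offset": [-0.113,-0.079,-0.02],"dr": [0,0,20.6]},
  {"offset": [-0.113,-0.079,-0.02],"dr": [0,0,20.6]},
  {"offset": [-0.226,-0.158,-0.037],"dr": [0,0,41.2]},
  {"offset": [-0.226,-0.158,-0.037],"dr": [0,0,41.2]},
  {"offset": [-0.226,-0.158,-0.037],"dr": [0,0,41.2]},
  {"offset": [-0.226,-0.158,-0.037],"dr": [0,0,41.2]},
  {"offset": [-0.34,-0.237,-0.037],"dr": [0,0,61.9]},
  {"offset": [-0.34,-0.237,-0.037],"dr": [0,0,61.9]},
  {"offset": [-0.34,-0.237,-0.037],"dr": [0,0,61.9]},
  {"offset": [-0.34,-0.237,-0.037],"dr": [0,0,61.9]},
  {"offset": [-0.453,-0.316,-0.037],"dr": [0,0,82.5]},
  {"offset": [-0.453,-0.316,-0.037],"dr": [0,0,82.5]},
  {"offset": [-0.453,-0.316,-0.037],"dr": [0,0,82.5]},
  {"offset": [-0.453,-0.316,-0.037],"dr": [0,0,82.5]},
  {"offset": [-0.453,-0.316,-0.037],"dr": [0,0,82.5]},
  {"offset": [-0.453,-0.316,-0.037],"dr": [0,0,82.5]},
  {"offset": [-0.453,-0.316,-0.037],"dr": [0,0,82.5]},
], gripper=-1)

```text
time_s: 1.9
position: [0.515, 0.1856, 0.2593]
tcp_rot: [[0.122, 0.992, -0.002], [0.992, -0.122, 0.0], [0.0, -0.002, -1.0]]
force: [-1.1, 0.8, -0.1]
opening: 1.003
grasp_force: 0.0
```

```bash
python3 -c "
from go import *; from h import *
plan(([.516,.1845,.26],yawR(-7.1)),([.516,.1845,.149],yawR(-7.1)))
s=V('scene'); t=V('top')
a=cv2.resize(s.bgr[60:210,200:360],(400,375),interpolation=cv2.INTER_CUBIC); b=cv2.resize(t.bgr[150:290,100:260],(400,350),interpolation=cv2.INTER_CUBIC)
cv2.imwrite('pics/ab2.png',np.hstack([a,np.pad(b,((0,25),(0,0),(0,0)))]))"
```

```text
now [0.515  0.1856 0.2593] z [-0.002  0.    -1.   ] yaw -7.0 open 1.003 gf 0.0 t 1.9 F [-1.1  0.8 -0.1] j [ 8. 22. 91.  0. 68. 15.]
off [-0.001, 0.0012, -0.0007] dr [-0.1, -0.0, 0.1]
off [-0.001, 0.0013, 0.1103] dr [-0.1, -0.0, 0.1]
```

View pics/ab2.png

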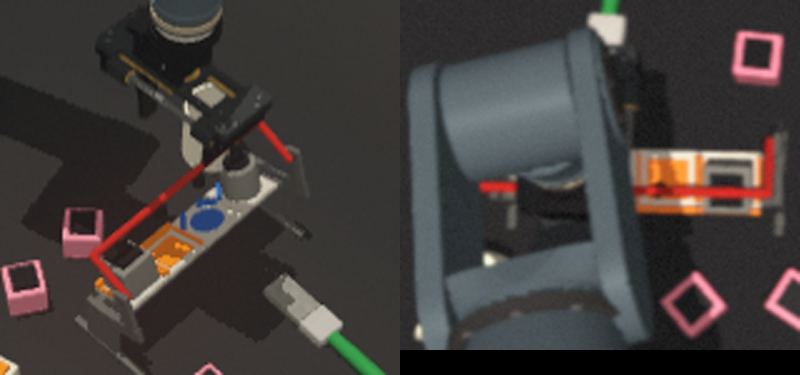

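The picture shows the gripper above the bar, closing axis across the rod, with the rod running beneath between (95,255) and (295,160) in the left panel. Going down to pinch.

servo_tool([
  {"offset": [-0.001,0.001,0.03]},
  {"offset": [-0.001,0.001,0.055]},
  {"offset": [-0.001,0.001,0.08]},
  {"offset": [-0.001,0.001,0.1]},
  {"offset": [-0.001,0.001,0.11]},
  {"offset": [-0.001,0.001,0.11]},
  {"offset": [-0.001,0.001,0.11]},
])

```text
$.targets[0]: bad value
```

servo_tool([
  {"offset": [0,0,0]},
  {"offset": [0,0,0]},
  {"offset": [0,0,0]},
  {"offset": [0,0,0]},
  {"offset": [0,0,0]},
  {"offset": [0,0,0]},
  {"offset": [0,0,0]},
  {"offset": [0,0,0]},
  {"offset": [0,0,0]},
  {"offset": [0,0,0]},
], gripper=1)

```text
$.targets[0]: bad value
```

```bash
python3 -c "
from go import *; from h import *
plan()
s=V('scene'); t=V('top')
from barm import *
for v,n in((s,'s'),(t,'t')):
    for c,st,l in v.blobs(v.mask(*RED)|v.mask(*RED2),10): print(n,c.round(1),st.tolist())
"
```

```text
now [0.5149 0.1861 0.2595] z [-0.001  0.    -1.   ] yaw -7.0 open 1.0 gf 0.0 t 2.0 F [0.2 0.5 1. ] j [ 8. 22. 91.  0. 68. 15.]
s [309.5 116.1] [303, 108, 14, 17, 68]
s [254.3 150.6] [236, 125, 47, 54, 274]
t [229.1 223.1] [194, 204, 56, 26, 291]
t [138.9 224.4] [132, 222, 15, 5, 63]
```

dr is required in each row.

servo_tool([
  {"offset": [-0.002,0.001,0.03],"dr": [0,0,0]},
  {"offset": [-0.002,0.001,0.055],"dr": [0,0,0]},
  {"offset": [-0.002,0.001,0.08],"dr": [0,0,0]},
  {"offset": [-0.002,0.001,0.1],"dr": [0,0,0]},
  {"offset": [-0.002,0.001,0.11],"dr": [0,0,0]},
  {"offset": [-0.002,0.001,0.11],"dr": [0,0,0]},
  {"offset": [-0.002,0.001,0.11],"dr": [0,0,0]},
])

```text
time_s: 2.68
position: [0.5169, 0.1833, 0.1497]
tcp_rot: [[0.123, 0.992, -0.0], [0.992, -0.123, 0.0], [-0.0, -0.0, -1.0]]
force: [0.4, -0.1, -0.3]
opening: 1.0
grasp_force: 0.0
```

servo_tool([
  {"offset": [0,0,0],"dr": [0,0,0]},
  {"offset": [0,0,0],"dr": [0,0,0]},
  {"offset": [0,0,0],"dr": [0,0,0]},
  {"offset": [0,0,0],"dr": [0,0,0]},
  {"offset": [0,0,0],"dr": [0,0,0]},
  {"offset": [0,0,0],"dr": [0,0,0]},
  {"offset": [0,0,0],"dr": [0,0,0]},
  {"offset": [0,0,0],"dr": [0,0,0]},
  {"offset": [0,0,0],"dr": [0,0,0]},
  {"offset": [0,0,0],"dr": [0,0,0]},
], gripper=1)

```text
time_s: 3.52
position: [0.5169, 0.1827, 0.1495]
tcp_rot: [[0.124, 0.992, -0.0], [0.992, -0.124, -0.0], [-0.0, -0.0, -1.0]]
force: [0.0, 0.6, -0.2]
opening: 0.324
grasp_force: 0.0
```

```bash
python3 -c "
from go import *
plan()
# arc in tool frame (tool y=rack x, tool z=down) from angle th0 ; grasp centre on circle
h=np.array([.0333,.1397]); r=.0616
f=lambda th:h+r*np.array([np.cos(np.radians(164.2)-th),np.sin(np.radians(164.2)-th)])
for t0 in (.15,.2):
  print(t0,[[round(float(th),2),*(f(th)-f(t0)).round(3).tolist()] for th in np.r_[np.arange(.3,2.3,.2),2.3,2.34]])
"
```

```text
now [0.5169 0.1827 0.1495] z [-0. -0. -1.] yaw -7.1 open 0.324 gf 0.0 t 3.5 F [ 0.   0.6 -0.2] j [ 8. 30. 97. -0. 53. 15.]
0.15 [[0.3, 0.004, 0.008], [0.5, 0.012, 0.018], [0.7, 0.022, 0.026], [0.9, 0.032, 0.031], [1.1, 0.044, 0.035], [1.3, 0.056, 0.036], [1.5, 0.069, 0.035], [1.7, 0.08, 0.031], [1.9, 0.091, 0.025], [2.1, 0.101, 0.017], [2.3, 0.108, 0.008], [2.34, 0.109, 0.005]]
0.2 [[0.3, 0.003, 0.005], [0.5, 0.011, 0.015], [0.7, 0.02, 0.023], [0.9, 0.031, 0.029], [1.1, 0.043, 0.032], [1.3, 0.055, 0.033], [1.5, 0.067, 0.032], [1.7, 0.079, 0.028], [1.9, 0.09, 0.022], [2.1, 0.099, 0.014], [2.3, 0.107, 0.005], [2.34, 0.108, 0.003]]
```

Still closing; wait for more.

servo_tool([
  {"offset": [0,0,0],"dr": [0,0,0]},
  {"offset": [0,0,0],"dr": [0,0,0]},
  {"offset": [0,0,0],"dr": [0,0,0]},
  {"offset": [0,0,0],"dr": [0,0,0]},
  {"offset": [0,0,0],"dr": [0,0,0]},
  {"offset": [0,0,0],"dr": [0,0,0]},
  {"offset": [0,0,0],"dr": [0,0,0]},
  {"offset": [0,0,0],"dr": [0,0,0]},
])

```text
time_s: 4.18
position: [0.5155, 0.1829, 0.1493]
tcp_rot: [[0.124, 0.992, -0.003], [0.992, -0.124, 0.0], [-0.0, -0.003, -1.0]]
force: [-6.0, 2.0, 2.2]
opening: 0.1
grasp_force: 30.0
```

```bash
python3 -c "
from go import *
plan()"
```

```text
now [0.5155 0.1829 0.1493] z [-0.003  0.    -1.   ] yaw -7.1 open 0.1 gf 30.0 t 4.2 F [-6.   2.   2.2] j [ 8. 30. 97.  0. 53. 15.]
```

Rod held (opening 0.10, 30 N). Swing it along the arc.

servo_tool([
  {"offset": [0,0.003,-0.005],"dr": [0,0,0]},
  {"offset": [0,0.007,-0.01],"dr": [0,0,0]},
  {"offset": [0,0.011,-0.015],"dr": [0,0,0]},
  {"offset": [0,0.016,-0.019],"dr": [0,0,0]},
  {"offset": [0,0.02,-0.023],"dr": [0,0,0]},
  {"offset": [0,0.026,-0.026],"dr": [0,0,0]},
  {"offset": [0,0.031,-0.029],"dr": [0,0,0]},
  {"offset": [0,0.037,-0.031],"dr": [0,0,0]},
  {"offset": [0,0.043,-0.032],"dr": [0,0,0]},
  {"offset": [0,0.049,-0.033],"dr": [0,0,0]},
  {"offset": [0,0.055,-0.033],"dr": [0,0,0]},
  {"offset": [0,0.055,-0.033],"dr": [0,0,0]},
])

```text
time_s: 5.18
position: [0.5726, 0.1756, 0.1848]
tcp_rot: [[0.123, 0.992, 0.002], [0.992, -0.123, -0.0], [-0.0, 0.002, -1.0]]
force: [-4.9, -0.4, 10.0]
opening: 0.104
grasp_force: 30.0
```

```bash
python3 -c "
from go import *
plan()
R=yawR(-7.1); O=np.array([.536,.182,0]); p=bot.read_state()['position']; d=p-O; print('rack x',d@R[:,1],'z',p[2]+.0187)"
```

```text
now [0.5726 0.1756 0.1848] z [ 0.002 -0.    -1.   ] yaw -7.1 open 0.104 gf 30.0 t 5.2 F [-4.9 -0.4 10. ] j [ 6. 31. 88. -0. 61. 13.]
rack x 0.03713659979194663 z 0.20352679093404502
```

servo_tool([
  {"offset": [0,0.006,0.0],"dr": [0,0,0]},
  {"offset": [0,0.012,0.001],"dr": [0,0,0]},
  {"offset": [0,0.018,0.003],"dr": [0,0,0]},
  {"offset": [0,0.024,0.005],"dr": [0,0,0]},
  {"offset": [0,0.03,0.008],"dr": [0,0,0]},
  {"offset": [0,0.035,0.011],"dr": [0,0,0]},
  {"offset": [0,0.04,0.015],"dr": [0,0,0]},
  {"offset": [0,0.044,0.019],"dr": [0,0,0]},
  {"offset": [0,0.048,0.023],"dr": [0,0,0]},
  {"offset": [0,0.052,0.027],"dr": [0,0,0]},
  {"offset": [0,0.053,0.03],"dr": [0,0,0]},
  {"offset": [0,0.053,0.03],"dr": [0,0,0]},
  {"offset": [0,0.053,0.03],"dr": [0,0,0]},
])

```text
time_s: 6.27
position: [0.6226, 0.169, 0.1548]
tcp_rot: [[0.123, 0.992, -0.003], [0.992, -0.123, -0.001], [-0.001, -0.003, -1.0]]
force: [-11.5, -1.8, 17.3]
opening: 0.099
grasp_force: 30.0
```

```bash
python3 -c "
from go import *
plan()
R=yawR(-7.1); O=np.array([.536,.182,0]); p=bot.read_state()['position']; d=p-O; x=d@R[:,1];z=p[2]+.0187;print('rack x',x,'z',z,'theta',np.radians(164.2)-np.arctan2(z-.1397,x-.0333))"
```

```text
now [0.6226 0.169  0.1548] z [-0.003 -0.001 -1.   ] yaw -7.1 open 0.099 gf 30.0 t 6.3 F [-11.5  -1.8  17.3] j [ 5. 36. 82. -0. 61. 12.]
rack x 0.08757201420331306 z 0.1734586608606124 theta 2.309372025597383
```

servo_tool([
  {"offset": [0,0,0],"dr": [0,0,0]},
  {"offset": [0,0,0],"dr": [0,0,0]},
  {"offset": [0,0,0],"dr": [0,0,0]},
  {"offset": [0,0,0],"dr": [0,0,0]},
  {"offset": [0,0,0],"dr": [0,0,0]},
  {"offset": [0,0,0],"dr": [0,0,0]},
  {"offset": [0,0,-0.03],"dr": [0,0,0]},
  {"offset": [0,0,-0.06],"dr": [0,0,0]},
  {"offset": [0,0,-0.09],"dr": [0,0,0]},
  {"offset": [0,0,-0.11],"dr": [0,0,0]},
  {"offset": [-0.1,-0.08,-0.12],"dr": [0,0,0]},
  {"offset": [-0.1,-0.08,-0.12],"dr": [0,0,0]},
  {"offset": [-0.1,-0.08,-0.12],"dr": [0,0,0]},
  {"offset": [-0.2,-0.14,-0.12],"dr": [0,0,0]},
  {"offset": [-0.2,-0.14,-0.12],"dr": [0,0,0]},
  {"offset": [-0.2,-0.14,-0.12],"dr": [0,0,0]},
  {"offset": [-0.2,-0.14,-0.12],"dr": [0,0,0]},
  {"offset": [-0.3,-0.16,-0.12],"dr": [0,0,0]},
  {"offset": [-0.3,-0.16,-0.12],"dr": [0,0,0]},
  {"offset": [-0.3,-0.16,-0.12],"dr": [0,0,0]},
], gripper=-1)

```text
time_s: 7.93
position: [0.4284, -0.1115, 0.2729]
tcp_rot: [[0.124, 0.992, 0.001], [0.992, -0.124, -0.003], [-0.002, 0.002, -1.0]]
force: [-0.4, 0.5, -0.0]
opening: 0.999
grasp_force: 0.0
```

```bash
python3 -c "
from go import *; from h import *
plan()
s=V('scene'); t=V('top')
np.savez('/tmp/v.npz',s=s.bgr,t=t.bgr)
a=cv2.resize(s.bgr[95:205,220:340],(400,367),interpolation=cv2.INTER_CUBIC); b=cv2.resize(t.bgr[180:250,125:260],(800,415)  ,interpolation=cv2.INTER_CUBIC)
cv2.imwrite('pics/c3s.png',a);cv2.imwrite('pics/c3.png',np.vstack([np.pad(cv2.resize(s.bgr[95:205,220:340],(197,180),interpolation=cv2.INTER_CUBIC),((0,0),(0,603),(0,0))),b]))
for v,n in((s,'s'),(t,'t')):
  for nm,a in (('or',OR),('bl',BL),('red',RED)):
    for c,st,l in v.blobs(v.mask(*a),20): print(n,nm,c.round(1),st.tolist(),v.at(c,.085).round(4))
"
```

```text
now [ 0.4284 -0.1115  0.2729] z [ 0.001 -0.003 -1.   ] yaw -7.1 open 0.999 gf 0.0 t 7.9 F [-0.4  0.5 -0. ] j [-29.  12. 103.  -0.  64. -22.]
s or [266.1 153.8] [256, 149, 25, 11, 71] [0.5188 0.1653 0.085 ]
s or [267.6 161. ] [261, 154, 16, 17, 149] [0.5385 0.1468 0.085 ]
s or [240.7 174.4] [238, 171, 7, 8, 25] [0.503 0.058 0.085]
s or [195.6 207.5] [188, 201, 16, 14, 130] [ 0.4696 -0.1118  0.085 ]
s or [162.5 238.1] [156, 232, 14, 13, 134] [ 0.4598 -0.2432  0.085 ]
s bl [282.4 147.5] [276, 144, 14, 8, 83] [0.5451 0.2156 0.085 ]
s bl [213.9 247. ] [205, 235, 18, 21, 196] [ 0.5919 -0.1756  0.085 ]
s bl [284.4 241.6] [279, 235, 12, 14, 134] [ 0.7377 -0.0427  0.085 ]
s red [294.8 154.1] [250, 122, 82, 64, 420] [0.59   0.2188 0.085 ]
t or [219.1 221.1] [218, 212, 4, 19, 57] [0.5309 0.1187 0.085 ]
t or [243.5 221.7] [242, 213, 3, 18, 37] [0.5231 0.0547 0.085 ]
t or [206.5 221.4] [199, 214, 16, 16, 254] [0.5334 0.1519 0.085 ]
t or [207.5 233.6] [195, 232, 27, 4, 86] [0.5011 0.1515 0.085 ]
t or [298.2 242.1] [296, 239, 6, 9, 34] [ 0.4554 -0.0829  0.085 ]
t bl [287.2 118.9] [281, 113, 14, 14, 139] [ 0.7969 -0.092   0.085 ]
t bl [181.8 220.6] [175, 214, 15, 14, 171] [0.5421 0.2168 0.085 ]
t red [147.2 185.7] [132, 179, 45, 28, 322] [0.6457 0.3032 0.085 ]
t red [223.4 186.4] [178, 180, 73, 29, 425] [0.6234 0.0998 0.085 ]
```

View pics/c3.png

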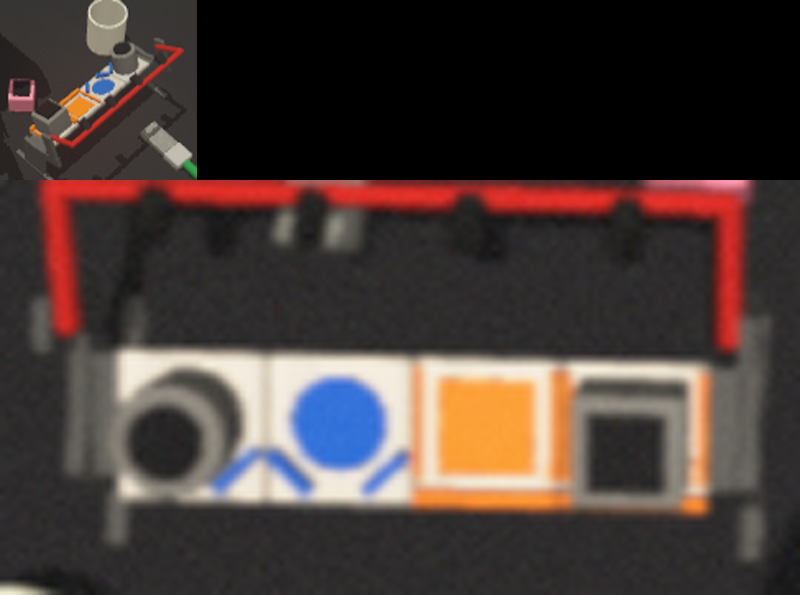

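Bar is fully open (rod behind the nests along crop y≈195). The empty blue nest's disc is at top px (182,221), the orange square at (206.5,221), the spent square's cap near (231,226) and the spent round's cap near (153,224).

```bash
cat > rack.py <<'E'
from go import *
O=np.array([.5385,.183,.085]); YAW=-7.1
R0=yawR(YAW); X=R0[:,1]; Y=np.array([-X[1],X[0],0]); Z=np.array([0,0,1.]); S20,C20=np.sin(np.radians(20)),np.cos(np.radians(20))
N=-S20*X+C20*Z; U=C20*X+S20*Z; RT=yawR(YAW,-20)
def tcp(y,hn,hx=0): # TCP when grasp centre is hn above deck (square to it), hx upslope, at nest y; tool tilted
    return O+Y*y+N*(hn-.0187)+U*hx
E
python3 -c "
from rack import *; from h import *
t=V('top'); s=V('scene')
for px,y in (((230.8,225.9),-.099),((152.8,224.2),.099)):
    print('cap seen',t.at(px,.132).round(4),'model',(O+Y*y+N*.05).round(4), 'scene px model',s.proj(O+Y*y+N*.05).round(1))
m=s.mask((0,0,0),(180,255,45)); 
for c,st,l in s.blobs(m,40):
    if 230<c[0]<320 and 110<c[1]<190: print('dark',c.round(1),st.tolist())
print(N,U,RT)
plan((tcp(-.099,.15),RT),(tcp(-.099,.033),RT))
"
```

```text
cap seen [0.5089 0.0862 0.132 ] model [0.5093 0.0869 0.132 ] scene px model [[248.1 160.4]]
cap seen [0.5328 0.2822 0.132 ] model [0.5338 0.2834 0.132 ] scene px model [[293.  122.8]]
[-0.33939751  0.04227419  0.93969262] [ 0.932487   -0.1161474   0.34202014] [[ 0.12360148  0.932487    0.33939751]
 [ 0.99233194 -0.1161474  -0.04227419]
 [ 0.          0.34202014 -0.93969262]]
now [ 0.4289 -0.1086  0.2726] z [ 0.001  0.001 -1.   ] yaw -7.2 open 0.997 gf 0.0 t 8.1 F [1.  0.1 0.3] j [-29.  12. 103.   0.  65. -22.]
off [0.2039, 0.0275, 0.0643] dr [-20.0, -0.0, -0.1]
off [0.2039, 0.0674, 0.1743] dr [-20.0, -0.0, -0.1]
```

servo_tool([
  {"offset": [0.07,0.01,0.0],"dr": [-7,0,0]},
  {"offset": [0.07,0.01,0.0],"dr": [-7,0,0]},
  {"offset": [0.14,0.02,0.03],"dr": [-14,0,0]},
  {"offset": [0.14,0.02,0.03],"dr": [-14,0,0]},
  {"offset": [0.204,0.0275,0.064],"dr": [-20,0,0]},
  {"offset": [0.204,0.0275,0.064],"dr": [-20,0,0]},
  {"offset": [0.204,0.0275,0.064],"dr": [-20,0,0]},
  {"offset": [0.204,0.0275,0.064],"dr": [-20,0,0]},
  {"offset": [0.204,0.0275,0.064],"dr": [-20,0,0]},
])

```text
time_s: 8.88
position: [0.4813, 0.0915, 0.2089]
tcp_rot: [[0.121, 0.933, 0.34], [0.993, -0.114, -0.041], [0.0, 0.343, -0.939]]
force: [0.1, 0.1, 0.6]
opening: 1.005
grasp_force: 0.0
```

```bash
python3 -c "
from rack import *
plan((tcp(-.099,.15),RT),(tcp(-.099,.033),RT))
"
```

```text
now [0.4813 0.0915 0.2089] z [ 0.34  -0.041 -0.939] yaw -7.0 open 1.005 gf 0.0 t 8.9 F [0.1 0.1 0.6] j [ -1.  16. 116.  -4.  29.   9.]
off [-0.0012, 0.0003, 0.0006] dr [0.0, -0.1, 0.1]
off [-0.0013, 0.0003, 0.1176] dr [0.0, -0.1, 0.1]
```

servo_tool([
  {"offset": [-0.001,0,0.025],"dr": [0,0,0]},
  {"offset": [-0.001,0,0.05],"dr": [0,0,0]},
  {"offset": [-0.001,0,0.075],"dr": [0,0,0]},
  {"offset": [-0.001,0,0.095],"dr": [0,0,0]},
  {"offset": [-0.001,0,0.11],"dr": [0,0,0]},
  {"offset": [-0.001,0,0.117],"dr": [0,0,0]},
  {"offset": [-0.001,0,0.117],"dr": [0,0,0]},
  {"offset": [-0.001,0,0.117],"dr": [0,0,0]},
])

```text
time_s: 9.55
position: [0.521, 0.0836, 0.0992]
tcp_rot: [[0.125, 0.932, 0.34], [0.992, -0.118, -0.043], [0.0, 0.343, -0.939]]
force: [0.1, -0.2, 1.5]
opening: 0.997
grasp_force: 0.0
```

servo_tool([
  {"offset": [0,0,0],"dr": [0,0,0]},
  {"offset": [0,0,0],"dr": [0,0,0]},
  {"offset": [0,0,0],"dr": [0,0,0]},
  {"offset": [0,0,0],"dr": [0,0,0]},
  {"offset": [0,0,0],"dr": [0,0,0]},
  {"offset": [0,0,0],"dr": [0,0,0]},
  {"offset": [0,0,0],"dr": [0,0,0]},
  {"offset": [0,0,0],"dr": [0,0,0]},
  {"offset": [0,0,0],"dr": [0,0,0]},
  {"offset": [0,0,0],"dr": [0,0,0]},
], gripper=1)

```text
time_s: 10.38
position: [0.5204, 0.0847, 0.0988]
tcp_rot: [[0.123, 0.932, 0.34], [0.992, -0.116, -0.042], [0.0, 0.342, -0.94]]
force: [-1.2, 0.7, 3.9]
opening: 0.569
grasp_force: 30.0
```

```bash
python3 -c "
from rack import *
plan((tcp(-.099,.033),RT))
"
```

```text
now [0.5204 0.0847 0.0988] z [ 0.34  -0.042 -0.94 ] yaw -7.1 open 0.569 gf 30.0 t 10.4 F [-1.2  0.7  3.9] j [ -2.  31. 117.  -8.  12.  13.]
off [0.0008, 0.0007, 0.0006] dr [0.0, -0.0, 0.0]
```

Gripped the spent square (49.5 mm). Lift and check.

servo_tool([
  {"offset": [0,0,-0.015],"dr": [0,0,0]},
  {"offset": [0,0,-0.035],"dr": [0,0,0]},
  {"offset": [0,0,-0.06],"dr": [0,0,0]},
  {"offset": [0,0,-0.085],"dr": [0,0,0]},
  {"offset": [0,0,-0.11],"dr": [0,0,0]},
  {"offset": [0,0,-0.13],"dr": [0,0,0]},
  {"offset": [0,0,-0.13],"dr": [0,0,0]},
])

```text
time_s: 10.97
position: [0.4765, 0.0903, 0.2238]
tcp_rot: [[0.123, 0.931, 0.344], [0.992, -0.116, -0.042], [0.001, 0.347, -0.938]]
force: [0.6, 1.2, -0.9]
opening: 0.571
grasp_force: 30.0
```

```bash
python3 -c "
from rack import *
from h import *
s,t=V('scene'),V('top')
exec(open('m.py').read().split('for v,n')[0].split('t=V(\"top\")')[1])
for v in(s,t):
    for ce,st,l in v.blobs(v.mask(*GR),1000): print('tray',rectat(v,l,.03),rectat(v,l,0))
plan(([.6043,-.3723,.2],yawR(-7.1)))
"
```

```text
Traceback (most recent call last):
IndexError: list index out of range
```

```bash
cat >> h.py <<'E'
def rectat(v,l,z):
    c=max(cv2.findContours(l.astype(np.uint8),cv2.RETR_EXTERNAL,cv2.CHAIN_APPROX_NONE)[0],key=len)[:,0,:]
    P=np.array([v.at(p,z)[:2] for p in c],np.float32); r=cv2.minAreaRect(P*1000); return np.round(r[0],1),np.round(r[1],1),round(r[2],1)
def tray():
    for v in(V("scene"),V("top")):
        for ce,st,l in v.blobs(v.mask(*GR),1000): print('tray',rectat(v,l,.03),rectat(v,l,0))
E
python3 -c "
from rack import *
from h import *
tray()
plan(([.6043,-.3723,.2],yawR(-7.1)))
"
```

```text
tray (array([ 579.7, -306.9]), array([171.9, 168.8]), 82.7) (array([ 569.7, -301.2]), array([175.8, 172.6]), 82.7)
tray (array([ 572.1, -301.9]), array([175.8, 165.3]), 83.1) (array([ 577.3, -309.9]), array([180.2, 169.4]), 83.1)
now [0.4757 0.09   0.2196] z [ 0.337 -0.042 -0.94 ] yaw -7.1 open 0.574 gf 30.0 t 11.2 F [-0.3 -0.2 -1.2] j [ -1.  14. 116.  -4.  31.   9.]
off [-0.4428, 0.1671, 0.0814] dr [19.9, 0.0, -0.0]
```

The tray was knocked to about (0.576, -0.304). Retarget.

```bash
python3 -c "
from rack import *
plan(([.5713,-.3411,.2],yawR(-7.1)))
"
```

```text
now [0.4757 0.09   0.2196] z [ 0.337 -0.042 -0.94 ] yaw -7.1 open 0.574 gf 30.0 t 11.2 F [-0.3 -0.2 -1.2] j [ -1.  14. 116.  -4.  31.   9.]
off [-0.4159, 0.1326, 0.0689] dr [19.9, 0.0, -0.0]
```

servo_tool([
  {"offset": [-0.02,0.008,-0.01],"dr": [3,0,0]},
  {"offset": [-0.05,0.016,0.0],"dr": [6,0,0]},
  {"offset": [-0.085,0.027,0.008],"dr": [9,0,0]},
  {"offset": [-0.12,0.038,0.015],"dr": [12,0,0]},
  {"offset": [-0.155,0.05,0.023],"dr": [15,0,0]},
  {"offset": [-0.19,0.061,0.03],"dr": [18,0,0]},
  {"offset": [-0.225,0.072,0.036],"dr": [20,0,0]},
  {"offset": [-0.26,0.083,0.042],"dr": [20,0,0]},
  {"offset": [-0.295,0.094,0.048],"dr": [20,0,0]},
  {"offset": [-0.33,0.105,0.054],"dr": [20,0,0]},
  {"offset": [-0.365,0.116,0.06],"dr": [20,0,0]},
  {"offset": [-0.395,0.126,0.065],"dr": [20,0,0]},
  {"offset": [-0.416,0.1325,0.069],"dr": [20,0,0]},
  {"offset": [-0.416,0.1325,0.069],"dr": [20,0,0]},
  {"offset": [-0.416,0.1325,0.069],"dr": [20,0,0]},
])

```text
time_s: 12.42
position: [0.571, -0.3421, 0.1981]
tcp_rot: [[0.126, 0.992, -0.003], [0.992, -0.126, 0.003], [0.003, -0.004, -1.0]]
force: [-0.0, 1.0, -0.4]
opening: 0.574
grasp_force: 30.0
```

```bash
python3 -c "
from rack import *
plan(([.5713,-.3411,.0205],yawR(-7.1)))
"
```

```text
now [ 0.571  -0.3421  0.1981] z [-0.003  0.003 -1.   ] yaw -7.2 open 0.574 gf 30.0 t 12.4 F [-0.   1.  -0.4] j [-41.  35.  77.   0.  68. -33.]
off [0.0006, 0.0008, 0.1776] dr [-0.2, -0.1, -0.1]
```

servo_tool([
  {"offset": [0,0.001,0.03],"dr": [0,0,0]},
  {"offset": [0,0.001,0.06],"dr": [0,0,0]},
  {"offset": [0,0.001,0.09],"dr": [0,0,0]},
  {"offset": [0,0.001,0.12],"dr": [0,0,0]},
  {"offset": [0,0.001,0.145],"dr": [0,0,0]},
  {"offset": [0,0.001,0.165],"dr": [0,0,0]},
  {"offset": [0,0.001,0.174],"dr": [0,0,0]},
  {"offset": [0,0.001,0.178],"dr": [0,0,0]},
  {"offset": [0,0.001,0.178],"dr": [0,0,0]},
])

```text
time_s: 13.17
position: [0.5724, -0.3399, 0.0222]
tcp_rot: [[0.123, 0.992, -0.002], [0.992, -0.123, 0.002], [0.001, -0.002, -1.0]]
force: [0.3, 0.1, -0.5]
opening: 0.574
grasp_force: 30.0
```

```bash
python3 -c "
from rack import *
plan()
"
```

```text
now [ 0.5724 -0.3399  0.0222] z [-0.002  0.002 -1.   ] yaw -7.1 open 0.574 gf 30.0 t 13.2 F [ 0.3  0.1 -0.5] j [-40.  48.  83.   0.  49. -33.]
```

servo_tool([
  {"offset": [0,0,0],"dr": [0,0,0]},
  {"offset": [0,0,0],"dr": [0,0,0]},
  {"offset": [0,0,0],"dr": [0,0,0]},
  {"offset": [0,0,0],"dr": [0,0,0]},
  {"offset": [0,0,0],"dr": [0,0,0]},
  {"offset": [0,0,-0.02],"dr": [0,0,0]},
  {"offset": [0,0,-0.05],"dr": [0,0,0]},
  {"offset": [0,0,-0.08],"dr": [0,0,0]},
  {"offset": [0,0,-0.11],"dr": [0,0,0]},
  {"offset": [0,0,-0.15],"dr": [0,0,0]},
  {"offset": [0,0,-0.2],"dr": [0,0,0]},
  {"offset": [0,0,-0.23],"dr": [0,0,0]},
  {"offset": [0,0,-0.23],"dr": [0,0,0]},
], gripper=-1)

```text
time_s: 14.25
position: [0.5769, -0.3444, 0.2639]
tcp_rot: [[0.124, 0.992, 0.015], [0.992, -0.123, -0.012], [-0.01, 0.016, -1.0]]
force: [1.2, -0.7, 0.7]
opening: 1.003
grasp_force: 0.0
```

```bash
python3 -c "
from rack import *
plan((tcp(.099,.16),RT),(tcp(.099,.033),RT))
"
```

```text
now [ 0.5769 -0.3444  0.2639] z [ 0.015 -0.012 -1.   ] yaw -7.1 open 1.003 gf 0.0 t 14.2 F [ 1.2 -0.7  0.7] j [-40.  31.  73.   0.  75. -33.]
off [0.6181, -0.1521, 0.0373] dr [-19.1, 0.6, 0.1]
off [0.6193, -0.1106, 0.1573] dr [-19.1, 0.6, 0.1]
```

servo_tool([
  {"offset": [0.04,-0.01,0],"dr": [0,0,0]},
  {"offset": [0.08,-0.02,0],"dr": [-2,0,0]},
  {"offset": [0.12,-0.03,0],"dr": [-4,0,0]},
  {"offset": [0.16,-0.04,0],"dr": [-6,0,0]},
  {"offset": [0.2,-0.05,0],"dr": [-8,0,0]},
  {"offset": [0.24,-0.06,0],"dr": [-10,0,0]},
  {"offset": [0.28,-0.07,0],"dr": [-12,0,0]},
  {"offset": [0.32,-0.08,0],"dr": [-14,0,0]},
  {"offset": [0.36,-0.09,0],"dr": [-16,0,0]},
  {"offset": [0.4,-0.1,0],"dr": [-18,0,0]},
  {"offset": [0.44,-0.11,0.005],"dr": [-19,0.5,0]},
  {"offset": [0.48,-0.12,0.01],"dr": [-19,0.5,0]},
  {"offset": [0.52,-0.13,0.015],"dr": [-19,0.5,0]},
  {"offset": [0.56,-0.14,0.02],"dr": [-19,0.5,0]},
  {"offset": [0.59,-0.147,0.03],"dr": [-19,0.5,0]},
  {"offset": [0.61,-0.151,0.035],"dr": [-19,0.5,0]},
  {"offset": [0.618,-0.152,0.037],"dr": [-19,0.5,0]},
  {"offset": [0.618,-0.152,0.037],"dr": [-19,0.5,0]},
  {"offset": [0.618,-0.152,0.037],"dr": [-19,0.5,0]},
  {"offset": [0.618,-0.152,0.037],"dr": [-19,0.5,0]},
])

```text
time_s: 15.92
position: [0.4986, 0.2895, 0.2166]
tcp_rot: [[0.124, 0.938, 0.324], [0.992, -0.119, -0.033], [0.008, 0.326, -0.945]]
force: [0.8, 0.1, -0.9]
opening: 1.005
grasp_force: 0.0
```

```bash
python3 -c "
from rack import *; from h import *
tray()
plan((tcp(.099,.16),RT),(tcp(.099,.033),RT))
"
```

```text
tray (array([ 579.7, -306.8]), array([172.1, 168.8]), 82.7) (array([ 569.8, -301. ]), array([176.1, 172.6]), 82.7)
tray (array([ 572.1, -302.1]), array([175. , 165.3]), 83.4) (array([ 577.3, -310.2]), array([179.3, 169.4]), 83.4)
now [0.4988 0.2894 0.2167] z [ 0.324 -0.032 -0.945] yaw -7.3 open 0.998 gf 0.0 t 16.0 F [0.3 0.5 0.2] j [ 24.  22. 101. -14.  41.  41.]
off [-0.0016, 0.0043, 0.0003] dr [-1.0, -0.4, -0.2]
off [-0.0026, 0.0065, 0.1273] dr [-1.0, -0.4, -0.2]
```

servo_tool([
  {"offset": [-0.0015,0.004,0],"dr": [-1,-0.4,0]},
  {"offset": [-0.002,0.005,0.025],"dr": [-1,-0.4,0]},
  {"offset": [-0.002,0.005,0.05],"dr": [-1,-0.4,0]},
  {"offset": [-0.002,0.006,0.075],"dr": [-1,-0.4,0]},
  {"offset": [-0.0025,0.006,0.1],"dr": [-1,-0.4,0]},
  {"offset": [-0.0025,0.0065,0.118],"dr": [-1,-0.4,0]},
  {"offset": [-0.0025,0.0065,0.127],"dr": [-1,-0.4,0]},
  {"offset": [-0.0025,0.0065,0.127],"dr": [-1,-0.4,0]},
])

```text
time_s: 16.68
position: [0.5453, 0.2819, 0.0965]
tcp_rot: [[0.127, 0.933, 0.337], [0.992, -0.119, -0.043], [0.0, 0.339, -0.941]]
force: [-0.5, 0.2, -0.0]
opening: 1.0
grasp_force: 0.0
```

servo_tool([
  {"offset": [0,0,0],"dr": [0,0,0]},
  {"offset": [0,0,0],"dr": [0,0,0]},
  {"offset": [0,0,0],"dr": [0,0,0]},
  {"offset": [0,0,0],"dr": [0,0,0]},
  {"offset": [0,0,0],"dr": [0,0,0]},
  {"offset": [0,0,0],"dr": [0,0,0]},
  {"offset": [0,0,0],"dr": [0,0,0]},
  {"offset": [0,0,0],"dr": [0,0,0]},
  {"offset": [0,0,0],"dr": [0,0,0]},
  {"offset": [0,0,0],"dr": [0,0,0]},
], gripper=1)

```text
time_s: 17.52
position: [0.5454, 0.2838, 0.0987]
tcp_rot: [[0.124, 0.932, 0.34], [0.992, -0.117, -0.04], [0.002, 0.343, -0.939]]
force: [-1.2, -0.0, 5.2]
opening: 0.566
grasp_force: 30.0
```

```bash
python3 -c "
from rack import *
plan((tcp(.099,.033),RT))
"
```

```text
now [0.5454 0.2838 0.0987] z [ 0.34  -0.04  -0.939] yaw -7.2 open 0.566 gf 30.0 t 17.5 F [-1.2 -0.   5.2] j [ 22.  36. 102. -22.  26.  47.]
off [-0.0019, 0.0006, 0.0005] dr [0.0, -0.1, -0.1]
```

```bash
python3 -c "
from rack import *
plan(([.5807,-.2677,.22],yawR(-7.1)))
"
```

```text
now [0.5454 0.2838 0.0987] z [ 0.34  -0.04  -0.939] yaw -7.2 open 0.566 gf 30.0 t 17.5 F [-1.2 -0.   5.2] j [ 22.  36. 102. -22.  26.  47.]
off [-0.5426, 0.1392, -0.0796] dr [20.0, -0.1, -0.1]
```

servo_tool([
  {"offset": [0,0,-0.015],"dr": [0,0,0]},
  {"offset": [0,0,-0.045],"dr": [0,0,0]},
  {"offset": [0,0,-0.08],"dr": [0,0,0]},
  {"offset": [0,0,-0.115],"dr": [0,0,0]},
  {"offset": [0,0,-0.13],"dr": [0,0,0]},
  {"offset": [-0.035,0.01,-0.13],"dr": [2,0,0]},
  {"offset": [-0.075,0.02,-0.13],"dr": [4,0,0]},
  {"offset": [-0.115,0.03,-0.125],"dr": [6,0,0]},
  {"offset": [-0.155,0.04,-0.12],"dr": [8,0,0]},
  {"offset": [-0.195,0.05,-0.12],"dr": [10,0,0]},
  {"offset": [-0.235,0.06,-0.115],"dr": [12,0,0]},
  {"offset": [-0.275,0.07,-0.11],"dr": [14,0,0]},
  {"offset": [-0.315,0.08,-0.105],"dr": [16,0,0]},
  {"offset": [-0.355,0.09,-0.1],"dr": [18,0,0]},
  {"offset": [-0.395,0.1,-0.1],"dr": [20,0,0]},
  {"offset": [-0.435,0.111,-0.095],"dr": [20,0,0]},
  {"offset": [-0.475,0.121,-0.09],"dr": [20,0,0]},
  {"offset": [-0.51,0.13,-0.085],"dr": [20,0,0]},
  {"offset": [-0.535,0.137,-0.08],"dr": [20,0,0]},
  {"offset": [-0.5425,0.139,-0.08],"dr": [20,0,0]},
])

```text
time_s: 19.18
position: [0.5803, -0.2729, 0.2183]
tcp_rot: [[0.129, 0.992, 0.0], [0.992, -0.129, 0.0], [0.0, 0.0, -1.0]]
force: [-0.7, -0.2, -1.6]
opening: 0.566
grasp_force: 30.0
```

```bash
python3 -c "
from rack import *
plan(([.5807,-.2677,.0205],yawR(-7.1)))
"
```

```text
now [ 0.5803 -0.2729  0.2183] z [ 0.  0. -1.] yaw -7.4 open 0.566 gf 30.0 t 19.2 F [-0.7 -0.2 -1.6] j [-35.  32.  80.   0.  68. -28.]
off [0.0052, -0.0003, 0.1978] dr [0.0, -0.0, -0.3]
```

servo_tool([
  {"offset": [0.002,0,0.01],"dr": [0,0,0]},
  {"offset": [0.002,0,0.04],"dr": [0,0,0]},
  {"offset": [0.002,0,0.07],"dr": [0,0,0]},
  {"offset": [0.002,0,0.1],"dr": [0,0,0]},
  {"offset": [0.002,0,0.13],"dr": [0,0,0]},
  {"offset": [0.002,0,0.16],"dr": [0,0,0]},
  {"offset": [0.002,0,0.18],"dr": [0,0,0]},
  {"offset": [0.002,0,0.19],"dr": [0,0,0]},
  {"offset": [0.002,0,0.195],"dr": [0,0,0]},
  {"offset": [0.002,0,0.197],"dr": [0,0,0]},
  {"offset": [0.002,0,0.197],"dr": [0,0,0]},
])

```text
time_s: 20.1
position: [0.581, -0.265, 0.0235]
tcp_rot: [[0.124, 0.992, 0.001], [0.992, -0.124, 0.002], [0.002, 0.001, -1.0]]
force: [0.6, -0.2, -1.7]
opening: 0.568
grasp_force: 30.0
```

```bash
python3 -c "
from rack import *
plan()
"
```

```text
now [ 0.581  -0.265   0.0235] z [ 0.001  0.002 -1.   ] yaw -7.1 open 0.568 gf 30.0 t 20.1 F [ 0.6 -0.2 -1.7] j [-35.  46.  87.   0.  46. -28.]
```

servo_tool([
  {"offset": [0,0,0],"dr": [0,0,0]},
  {"offset": [0,0,0],"dr": [0,0,0]},
  {"offset": [0,0,0],"dr": [0,0,0]},
  {"offset": [0,0,0],"dr": [0,0,0]},
  {"offset": [0,0,0],"dr": [0,0,0]},
  {"offset": [0,0,-0.02],"dr": [0,0,0]},
  {"offset": [0,0,-0.05],"dr": [0,0,0]},
  {"offset": [0,0,-0.08],"dr": [0,0,0]},
  {"offset": [0,0,-0.11],"dr": [0,0,0]},
  {"offset": [0,0,-0.15],"dr": [0,0,0]},
  {"offset": [0,-0.03,-0.18],"dr": [0,0,0]},
  {"offset": [0,-0.06,-0.2],"dr": [0,0,0]},
  {"offset": [0,-0.1,-0.2],"dr": [0,0,0]},
  {"offset": [0,-0.14,-0.2],"dr": [0,0,0]},
  {"offset": [0,-0.18,-0.2],"dr": [0,0,0]},
  {"offset": [0,-0.19,-0.2],"dr": [0,0,0]},
  {"offset": [0,-0.19,-0.2],"dr": [0,0,0]},
], gripper=-1)

```text
time_s: 21.52
position: [0.389, -0.2408, 0.2231]
tcp_rot: [[0.127, 0.992, -0.001], [0.992, -0.127, 0.003], [0.003, -0.002, -1.0]]
force: [1.1, -0.8, 0.1]
opening: 1.005
grasp_force: 0.0
```

```bash
python3 -c "
from rack import *; from h import *
tray(); plan()
s=V('scene'); t=V('top')
a=cv2.resize(s.bgr[190:350,110:250],(394,450),interpolation=cv2.INTER_CUBIC); b=cv2.resize(t.bgr[140:260,290:420],(400,369),interpolation=cv2.INTER_CUBIC)
cv2.imwrite('pics/t4.png',np.hstack([a,np.pad(b,((0,81),(0,0),(0,0)))]))
for v,n in((s,'s'),(t,'t')):
    for ce,st,l in v.blobs(v.mask(*OR),100): print(n,'or',ce.round(1),rectat(v,l,.05))
    for ce,st,l in v.blobs(v.mask((0,0,150),(180,60,255)),60):
        P=v.at(ce,.05)
        if .5<P[0]<.6 and -.25<P[1]<0: print(n,'white',ce.round(1),P.round(4))
"
```

```text
tray (array([ 579.7, -306.8]), array([172. , 168.8]), 82.7) (array([ 569.8, -301.1]), array([175.9, 172.6]), 82.7)
tray (array([ 573. , -302.4]), array([175.8, 163.4]), 83.8) (array([ 578.3, -310.5]), array([180.2, 167.5]), 83.8)
now [ 0.3929 -0.2432  0.2236] z [ 0.003  0.    -1.   ] yaw -7.2 open 0.998 gf 0.0 t 21.6 F [ 0.5 -0.  -0.6] j [-46.  18. 105.   0.  58. -39.]
s or [258.6 164.6] (array([511.9, 138.6]), array([142.5,  54.9]), 82.7)
s or [195.5 207.6] (array([454.4, -99.5]), array([36. , 35.9]), 6.2)
s or [162.4 238. ] (array([ 443.5, -234.3]), array([34.2, 36.1]), 25.7)
s white [212.8 241.5] [ 0.5665 -0.1537  0.05  ]
t or [206.5 221.4] (array([538.6, 155.9]), array([41., 42.]), 85.6)
t or [231.5 221.7] (array([530.4,  88.3]), array([41. , 44.2]), 84.9)
t or [218.5 233.8] (array([502.4, 124.6]), array([130.2,   8.1]), 84.3)
t or [353.  243.3] (array([ 440.8, -232.4]), array([33.5, 34.2]), 26.2)
t or [302.7 244.5] (array([450.7, -97.8]), array([33. , 33.1]), 6.0)
t white [317.3 201.4] [ 0.5638 -0.1512  0.05  ]
```

View pics/t4.png

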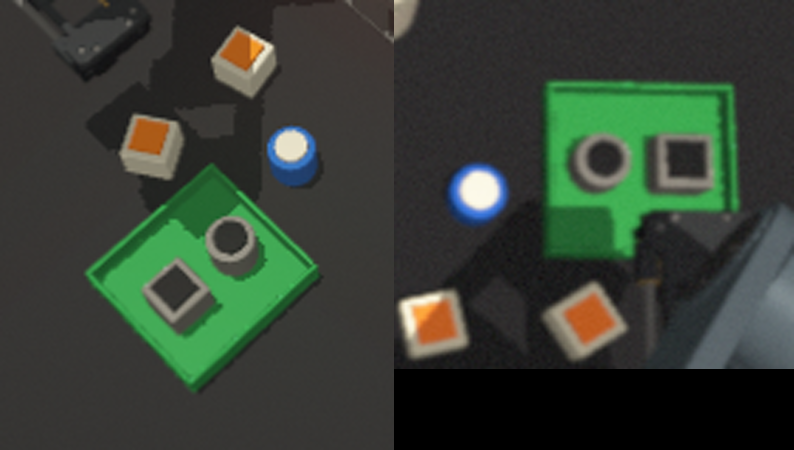

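Both spent cassettes stand in the tray: square at left panel (180,290), round at (232,240). The full ones are at (243,55), (150,140) and (292,150). Next is full square B.

```bash
python3 -c "
from rack import *
plan(([.4425,-.2333,.11],yawR(-64)),([.4425,-.2333,.0145],yawR(-64)))
"
```

```text
now [ 0.3937 -0.2434  0.2233] z [ 0.002  0.    -1.   ] yaw -7.1 open 1.0 gf 0.0 t 21.7 F [-0.2  0.1  0.4] j [-46.  18. 105.   0.  58. -39.]
off [0.016, 0.0469, 0.1134] dr [0.1, -0.1, 56.9]
off [0.0159, 0.0467, 0.2089] dr [0.1, -0.1, 56.9]
```

servo_tool([
  {"offset": [0.004,0.01,0.01],"dr": [0,0,7]},
  {"offset": [0.008,0.02,0.02],"dr": [0,0,14]},
  {"offset": [0.012,0.03,0.03],"dr": [0,0,21]},
  {"offset": [0.016,0.04,0.04],"dr": [0,0,28]},
  {"offset": [0.016,0.047,0.055],"dr": [0,0,35]},
  {"offset": [0.016,0.047,0.07],"dr": [0,0,42]},
  {"offset": [0.016,0.047,0.085],"dr": [0,0,49]},
  {"offset": [0.016,0.047,0.1],"dr": [0,0,57]},
  {"offset": [0.016,0.047,0.113],"dr": [0,0,57]},
  {"offset": [0.016,0.047,0.113],"dr": [0,0,57]},
  {"offset": [0.016,0.047,0.113],"dr": [0,0,57]},
])

```text
time_s: 22.63
position: [0.4415, -0.2319, 0.1091]
tcp_rot: [[0.899, 0.438, -0.001], [0.438, -0.899, 0.003], [0.001, -0.003, -1.0]]
force: [0.6, -0.3, 0.6]
opening: 0.998
grasp_force: 0.0
```

```bash
python3 -c "
from rack import *
plan(([.4425,-.2333,.0145],yawR(-64)))
"
```

```text
now [ 0.4415 -0.2319  0.1091] z [-0.001  0.003 -1.   ] yaw -64.1 open 0.998 gf 0.0 t 22.6 F [ 0.6 -0.3  0.6] j [-41.  31. 106.   0.  43.  23.]
off [0.0002, 0.0019, 0.0946] dr [-0.2, -0.0, -0.1]
```

servo_tool([
  {"offset": [0,0.001,0.025],"dr": [0,0,0]},
  {"offset": [0,0.001,0.05],"dr": [0,0,0]},
  {"offset": [0,0.001,0.072],"dr": [0,0,0]},
  {"offset": [0,0.001,0.088],"dr": [0,0,0]},
  {"offset": [0,0.001,0.094],"dr": [0,0,0]},
  {"offset": [0,0.001,0.094],"dr": [0,0,0]},
  {"offset": [0,0.001,0.094],"dr": [0,0,0]},
])

```text
time_s: 23.22
position: [0.4419, -0.2332, 0.0165]
tcp_rot: [[0.9, 0.436, 0.001], [0.436, -0.9, 0.001], [0.002, -0.0, -1.0]]
force: [-0.4, 0.8, 0.4]
opening: 0.998
grasp_force: 0.0
```

servo_tool([
  {"offset": [0,0,0],"dr": [0,0,0]},
  {"offset": [0,0,0],"dr": [0,0,0]},
  {"offset": [0,0,0],"dr": [0,0,0]},
  {"offset": [0,0,0],"dr": [0,0,0]},
  {"offset": [0,0,0],"dr": [0,0,0]},
  {"offset": [0,0,0],"dr": [0,0,0]},
  {"offset": [0,0,0],"dr": [0,0,0]},
  {"offset": [0,0,0],"dr": [0,0,0]},
  {"offset": [0,0,0],"dr": [0,0,0]},
  {"offset": [0,0,0],"dr": [0,0,0]},
  {"offset": [0,0,0],"dr": [0,0,0]},
], gripper=1)

```text
time_s: 24.13
position: [0.441, -0.2326, 0.0161]
tcp_rot: [[0.9, 0.436, 0.0], [0.436, -0.9, 0.002], [0.001, -0.002, -1.0]]
force: [-0.0, 1.0, 4.6]
opening: 0.568
grasp_force: 30.0
```

```bash
python3 -c "
from rack import *
plan((tcp(-.099,.15),RT))
"
```

```text
now [ 0.441  -0.2326  0.0161] z [ 0.     0.002 -1.   ] yaw -64.2 open 0.568 gf 30.0 t 24.1 F [-0.   1.   4.6] j [-41.  41. 109.   0.  30.  23.]
off [0.1776, -0.2732, -0.1916] dr [-18.4, 9.8, -56.5]
```

servo_tool([
  {"offset": [0,0,-0.02],"dr": [0,0,0]},
  {"offset": [0,0,-0.055],"dr": [0,0,0]},
  {"offset": [0,0,-0.09],"dr": [0,0,0]},
  {"offset": [0,0,-0.13],"dr": [0,0,0]},
  {"offset": [0.01,-0.015,-0.165],"dr": [0,0,-7]},
  {"offset": [0.025,-0.04,-0.19],"dr": [0,0,-14]},
  {"offset": [0.04,-0.065,-0.195],"dr": [0,0,-21]},
  {"offset": [0.06,-0.095,-0.195],"dr": [0,0,-28]},
  {"offset": [0.08,-0.125,-0.195],"dr": [0,0,-35]},
  {"offset": [0.1,-0.155,-0.195],"dr": [0,0,-42]},
  {"offset": [0.12,-0.185,-0.195],"dr": [0,0,-49]},
  {"offset": [0.14,-0.215,-0.195],"dr": [0,0,-56]},
  {"offset": [0.16,-0.245,-0.195],"dr": [0,0,-57]},
  {"offset": [0.17,-0.262,-0.195],"dr": [0,0,-57]},
  {"offset": [0.178,-0.273,-0.195],"dr": [0,0,-57]},
  {"offset": [0.178,-0.273,-0.195],"dr": [0,0,-57]},
  {"offset": [0.178,-0.273,-0.195],"dr": [0,0,-57]},
])

```text
time_s: 25.55
position: [0.4813, 0.0908, 0.2108]
tcp_rot: [[0.122, 0.993, -0.002], [0.993, -0.122, 0.001], [0.001, -0.002, -1.0]]
force: [-0.4, -1.3, -4.1]
opening: 0.57
grasp_force: 30.0
```

```bash
python3 -c "
from rack import *
plan((tcp(-.1,.11),RT),(tcp(-.1,.036),RT))
"
```

```text
now [0.4813 0.0908 0.2108] z [-0.002  0.001 -1.   ] yaw -7.0 open 0.57 gf 30.0 t 25.6 F [-0.4 -1.3 -4.1] j [ -2.  21. 102.   0.  57.   4.]
off [-0.0015, 0.0142, 0.04] dr [-20.1, -0.1, 0.1]
off [-0.0016, 0.0396, 0.1095] dr [-20.1, -0.1, 0.1]
```

servo_tool([
  {"offset": [0,0,0],"dr": [-5,0,0]},
  {"offset": [-0.001,0.005,0.01],"dr": [-10,0,0]},
  {"offset": [-0.0015,0.01,0.02],"dr": [-15,0,0]},
  {"offset": [-0.0015,0.014,0.035],"dr": [-20,0,0]},
  {"offset": [-0.0015,0.014,0.04],"dr": [-20,0,0]},
  {"offset": [-0.0015,0.014,0.04],"dr": [-20,0,0]},
  {"offset": [-0.0015,0.014,0.04],"dr": [-20,0,0]},
])

```text
time_s: 26.13
position: [0.4966, 0.0863, 0.1716]
tcp_rot: [[0.126, 0.933, 0.338], [0.992, -0.119, -0.041], [0.002, 0.341, -0.94]]
force: [0.6, -0.5, -2.4]
opening: 0.571
grasp_force: 30.0
```

```bash
python3 -c "
from rack import *
plan((tcp(-.1,.036,.001),RT))
"
```

```text
now [0.4966 0.0863 0.1716] z [ 0.338 -0.041 -0.94 ] yaw -7.3 open 0.571 gf 30.0 t 26.1 F [ 0.6 -0.5 -2.4] j [ -2.  21. 117.  -5.  23.   9.]
off [0.0011, -0.0007, 0.0742] dr [-0.1, -0.0, -0.1]
```

servo_tool([
  {"offset": [0.001,0,0.015],"dr": [0,0,0]},
  {"offset": [0.001,0,0.03],"dr": [0,0,0]},
  {"offset": [0.001,0,0.044],"dr": [0,0,0]},
  {"offset": [0.001,0,0.056],"dr": [0,0,0]},
  {"offset": [0.001,0,0.065],"dr": [0,0,0]},
  {"offset": [0.001,0,0.07],"dr": [0,0,0]},
  {"offset": [0.001,0,0.073],"dr": [0,0,0]},
  {"offset": [0.001,0,0.073],"dr": [0,0,0]},
  {"offset": [0.001,0,0.073],"dr": [0,0,0]},
])

```text
time_s: 26.88
position: [0.5211, 0.0851, 0.1034]
tcp_rot: [[0.124, 0.932, 0.34], [0.992, -0.118, -0.041], [0.002, 0.342, -0.94]]
force: [1.0, 0.0, -3.1]
opening: 0.572
grasp_force: 30.0
```

```bash
python3 -c "
from rack import *
plan((tcp(-.1,.036,.001),RT))
"
```

```text
now [0.5211 0.0851 0.1034] z [ 0.34  -0.041 -0.94 ] yaw -7.2 open 0.572 gf 30.0 t 26.9 F [ 1.   0.  -3.1] j [ -2.  30. 117.  -8.  13.  12.]
off [-0.0007, -0.0004, 0.0017] dr [0.0, -0.1, -0.1]
```

servo_tool([
  {"offset": [-0.0007,0,0.001],"dr": [0,0,0]},
  {"offset": [-0.0007,0,0.002],"dr": [0,0,0]},
  {"offset": [-0.0007,0,0.003],"dr": [0,0,0]},
  {"offset": [-0.0007,0,0.003],"dr": [0,0,0]},
])

```text
time_s: 27.22
position: [0.5219, 0.0845, 0.1007]
tcp_rot: [[0.124, 0.932, 0.341], [0.992, -0.117, -0.041], [0.002, 0.343, -0.939]]
force: [-1.3, 1.5, 1.7]
opening: 0.577
grasp_force: 30.0
```

```bash
python3 -c "
from rack import *
plan((tcp(-.1,.036,.001),RT))
"
```

```text
now [0.5219 0.0845 0.1007] z [ 0.341 -0.041 -0.939] yaw -7.2 open 0.577 gf 30.0 t 27.2 F [-1.3  1.5  1.7] j [ -2.  31. 117.  -8.  13.  12.]
off [-0.0002, -0.0004, -0.0011] dr [0.1, -0.1, -0.1]
```

Contact felt, releasing and retracting.

servo_tool([
  {"offset": [0,0,0],"dr": [0,0,0]},
  {"offset": [0,0,0],"dr": [0,0,0]},
  {"offset": [0,0,0],"dr": [0,0,0]},
  {"offset": [0,0,0],"dr": [0,0,0]},
  {"offset": [0,0,0],"dr": [0,0,0]},
  {"offset": [0,0,-0.015],"dr": [0,0,0]},
  {"offset": [0,0,-0.04],"dr": [0,0,0]},
  {"offset": [0,0,-0.07],"dr": [0,0,0]},
  {"offset": [0,0,-0.1],"dr": [0,0,0]},
  {"offset": [0,0,-0.12],"dr": [0,0,0]},
  {"offset": [-0.03,0,-0.12],"dr": [7,0,0]},
  {"offset": [-0.06,0,-0.12],"dr": [14,0,0]},
  {"offset": [-0.1,0,-0.12],"dr": [20,0,0]},
  {"offset": [-0.14,0,-0.12],"dr": [20,0,0]},
  {"offset": [-0.18,0,-0.12],"dr": [20,0,0]},
  {"offset": [-0.18,0,-0.12],"dr": [20,0,0]},
  {"offset": [-0.18,0,-0.12],"dr": [20,0,0]},
], gripper=-1)

```text
time_s: 28.63
position: [0.4584, -0.0915, 0.2124]
tcp_rot: [[0.13, 0.992, 0.0], [0.992, -0.13, 0.002], [0.002, -0.0, -1.0]]
force: [0.3, 0.4, -0.6]
opening: 1.0
grasp_force: 0.0
```

```bash
python3 -c "
from rack import *
plan(([.4527,-.0986,.11],yawR(6.3)),([.4527,-.0986,.0135],yawR(6.3)))
"
```

```text
now [ 0.4584 -0.0915  0.2124] z [ 0.     0.002 -1.   ] yaw -7.4 open 1.0 gf 0.0 t 28.6 F [ 0.3  0.4 -0.6] j [-25.  19. 105.   0.  56. -18.]
off [-0.008, -0.0048, 0.1024] dr [0.0, -0.1, -13.7]
off [-0.0082, -0.0048, 0.1989] dr [0.0, -0.1, -13.7]
```

servo_tool([
  {"offset": [-0.004,-0.002,0.02],"dr": [0,0,-7]},
  {"offset": [-0.008,-0.005,0.045],"dr": [0,0,-13.7]},
  {"offset": [-0.008,-0.005,0.075],"dr": [0,0,-13.7]},
  {"offset": [-0.008,-0.005,0.1],"dr": [0,0,-13.7]},
  {"offset": [-0.008,-0.005,0.13],"dr": [0,0,-13.7]},
  {"offset": [-0.008,-0.005,0.16],"dr": [0,0,-13.7]},
  {"offset": [-0.008,-0.005,0.185],"dr": [0,0,-13.7]},
  {"offset": [-0.008,-0.005,0.197],"dr": [0,0,-13.7]},
  {"offset": [-0.008,-0.005,0.199],"dr": [0,0,-13.7]},
  {"offset": [-0.008,-0.005,0.199],"dr": [0,0,-13.7]},
  {"offset": [-0.008,-0.005,0.199],"dr": [0,0,-13.7]},
])

```text
time_s: 29.55
position: [0.453, -0.0956, 0.0141]
tcp_rot: [[-0.115, 0.993, 0.001], [0.993, 0.115, 0.002], [0.002, 0.001, -1.0]]
force: [1.5, 1.0, -0.5]
opening: 1.0
grasp_force: 0.0
```

servo_tool([
  {"offset": [0,0,0],"dr": [0,0,0]},
  {"offset": [0,0,0],"dr": [0,0,0]},
  {"offset": [0,0,0],"dr": [0,0,0]},
  {"offset": [0,0,0],"dr": [0,0,0]},
  {"offset": [0,0,0],"dr": [0,0,0]},
  {"offset": [0,0,0],"dr": [0,0,0]},
  {"offset": [0,0,0],"dr": [0,0,0]},
  {"offset": [0,0,0],"dr": [0,0,0]},
  {"offset": [0,0,0],"dr": [0,0,0]},
  {"offset": [0,0,0],"dr": [0,0,0]},
  {"offset": [0,0,0],"dr": [0,0,0]},
], gripper=1)

```text
time_s: 30.47
position: [0.4524, -0.0963, 0.0137]
tcp_rot: [[-0.114, 0.993, -0.0], [0.993, 0.114, 0.002], [0.002, 0.0, -1.0]]
force: [-2.4, -1.0, 4.8]
opening: 0.573
grasp_force: 30.0
```

```bash
python3 -c "
from rack import *
plan((tcp(-.033,.12),RT))
p=bot.read_state(); print('cassette in tool x',(np.array([.4527,-.0986,0])-p['position'])@p['tcp_rot'][:,0])
"
```

```text
now [ 0.4524 -0.0963  0.0137] z [-0.     0.002 -1.   ] yaw 6.6 open 0.573 gf 30.0 t 30.5 F [-2.4 -1.   4.8] j [-26.  40. 114.   0.  26. -33.]
off [0.2441, 0.076, -0.166] dr [-19.9, -2.5, 13.5]
cassette in tool x -0.0022972807990908335
```

servo_tool([
  {"offset": [0,0,-0.02],"dr": [0,0,0]},
  {"offset": [0,0,-0.055],"dr": [0,0,0]},
  {"offset": [0,0,-0.09],"dr": [0,0,0]},
  {"offset": [0,0,-0.13],"dr": [0,0,0]},
  {"offset": [0.025,0.008,-0.165],"dr": [0,0,4]},
  {"offset": [0.055,0.017,-0.19],"dr": [0,0,8]},
  {"offset": [0.09,0.028,-0.195],"dr": [0,0,13.6]},
  {"offset": [0.125,0.039,-0.195],"dr": [0,0,13.6]},
  {"offset": [0.16,0.05,-0.195],"dr": [0,0,13.6]},
  {"offset": [0.195,0.06,-0.195],"dr": [0,0,13.6]},
  {"offset": [0.225,0.07,-0.195],"dr": [0,0,13.6]},
  {"offset": [0.24,0.075,-0.195],"dr": [0,0,13.6]},
  {"offset": [0.246,0.076,-0.195],"dr": [0,0,13.6]},
  {"offset": [0.246,0.076,-0.195],"dr": [0,0,13.6]},
  {"offset": [0.246,0.076,-0.195],"dr": [0,0,13.6]},
])

```text
time_s: 31.72
position: [0.4992, 0.1559, 0.2083]
tcp_rot: [[0.122, 0.993, -0.002], [0.993, -0.122, 0.001], [0.001, -0.002, -1.0]]
force: [-0.7, 0.1, -2.4]
opening: 0.572
grasp_force: 30.0
```

```bash
python3 -c "
from rack import *
plan((tcp(-.0307,.11,.001),RT))
"
```

```text
now [0.4992 0.1559 0.2083] z [-0.002  0.001 -1.   ] yaw -7.0 open 0.572 gf 30.0 t 31.7 F [-0.7  0.1 -2.4] j [ 5. 24. 98.  0. 59. 12.]
off [0.001, 0.0054, 0.0372] dr [-20.1, -0.1, 0.1]
```

servo_tool([
  {"offset": [0,0,0],"dr": [-5,0,0]},
  {"offset": [0.001,0.002,0.01],"dr": [-10,0,0]},
  {"offset": [0.001,0.004,0.02],"dr": [-15,0,0]},
  {"offset": [0.001,0.005,0.032],"dr": [-20,0,0]},
  {"offset": [0.001,0.0055,0.037],"dr": [-20,0,0]},
  {"offset": [0.001,0.0055,0.037],"dr": [-20,0,0]},
  {"offset": [0.001,0.0055,0.037],"dr": [-20,0,0]},
  {"offset": [0.001,0.0055,0.037],"dr": [-20,0,0]},
])

```text
time_s: 32.38
position: [0.5081, 0.1562, 0.1732]
tcp_rot: [[0.124, 0.932, 0.342], [0.992, -0.118, -0.04], [0.003, 0.344, -0.939]]
force: [-0.0, 0.5, -2.8]
opening: 0.572
grasp_force: 30.0
```

```bash
python3 -c "
from rack import *
plan((tcp(-.0307,.0335,.001),RT))
"
```

```text
now [0.5081 0.1562 0.1732] z [ 0.342 -0.04  -0.939] yaw -7.2 open 0.572 gf 30.0 t 32.4 F [-0.   0.5 -2.8] j [  8.  23. 112. -11.  26.  25.]
off [-0.0005, -0.0041, 0.0772] dr [0.1, -0.1, -0.1]
```

servo_tool([
  {"offset": [-0.0005,-0.004,0.015],"dr": [0,0,0]},
  {"offset": [-0.0005,-0.004,0.03],"dr": [0,0,0]},
  {"offset": [-0.0005,-0.004,0.045],"dr": [0,0,0]},
  {"offset": [-0.0005,-0.004,0.06],"dr": [0,0,0]},
  {"offset": [-0.0005,-0.004,0.07],"dr": [0,0,0]},
  {"offset": [-0.0005,-0.004,0.074],"dr": [0,0,0]},
  {"offset": [-0.0005,-0.004,0.074],"dr": [0,0,0]},
  {"offset": [-0.0005,-0.004,0.074],"dr": [0,0,0]},
])

```text
time_s: 33.05
position: [0.5275, 0.1536, 0.1015]
tcp_rot: [[0.123, 0.932, 0.34], [0.992, -0.116, -0.04], [0.002, 0.342, -0.94]]
force: [-0.1, 0.3, -1.9]
opening: 0.572
grasp_force: 30.0
```

```bash
python3 -c "
from rack import *
plan((tcp(-.0307,.0335,.001),RT))
"
```

```text
now [0.5275 0.1536 0.1015] z [ 0.34 -0.04 -0.94] yaw -7.1 open 0.572 gf 30.0 t 33.0 F [-0.1  0.3 -1.9] j [  7.  32. 113. -17.  16.  30.]
off [-0.0002, 0.0022, 0.0032] dr [0.0, -0.1, -0.0]
```

servo_tool([
  {"offset": [0,0.001,0.001],"dr": [0,0,0]},
  {"offset": [0,0.0015,0.002],"dr": [0,0,0]},
  {"offset": [0,0.0015,0.003],"dr": [0,0,0]},
  {"offset": [0,0.0015,0.004],"dr": [0,0,0]},
  {"offset": [0,0.0015,0.004],"dr": [0,0,0]},
])

```text
time_s: 33.47
position: [0.5298, 0.1534, 0.098]
tcp_rot: [[0.123, 0.932, 0.34], [0.992, -0.116, -0.04], [0.002, 0.342, -0.94]]
force: [0.5, 0.1, -1.9]
opening: 0.568
grasp_force: 30.0
```

```bash
python3 -c "
from rack import *
plan((tcp(-.0307,.0335,.001),RT))
"
```

```text
now [0.5298 0.1534 0.098 ] z [ 0.34 -0.04 -0.94] yaw -7.1 open 0.568 gf 30.0 t 33.5 F [ 0.5  0.1 -1.9] j [  7.  32. 113. -17.  16.  30.]
off [-0.0003, 0.0013, -0.0008] dr [0.0, -0.1, 0.0]
```

servo_tool([
  {"offset": [0,0.001,0.001],"dr": [0,0,0]},
  {"offset": [0,0.001,0.0015],"dr": [0,0,0]},
  {"offset": [0,0.001,0.0015],"dr": [0,0,0]},
])

```text
time_s: 33.72
position: [0.5299, 0.1534, 0.0978]
tcp_rot: [[0.123, 0.933, 0.339], [0.992, -0.116, -0.04], [0.002, 0.342, -0.94]]
force: [-5.9, 2.1, 9.3]
opening: 0.575
grasp_force: 30.0
```

```bash
python3 -c "
from rack import *
plan((tcp(-.0307,.0335,.001),RT))
"
```

```text
now [0.5299 0.1534 0.0978] z [ 0.339 -0.04  -0.94 ] yaw -7.1 open 0.575 gf 30.0 t 33.7 F [-5.9  2.1  9.3] j [  7.  32. 113. -17.  16.  30.]
off [-0.0003, 0.0012, -0.0011] dr [-0.0, -0.1, 0.0]
```

servo_tool([
  {"offset": [0,0,0],"dr": [0,0,0]},
  {"offset": [0,0,0],"dr": [0,0,0]},
  {"offset": [0,0,0],"dr": [0,0,0]},
  {"offset": [0,0,0],"dr": [0,0,0]},
  {"offset": [0,0,0],"dr": [0,0,0]},
  {"offset": [0,0,-0.015],"dr": [0,0,0]},
  {"offset": [0,0,-0.04],"dr": [0,0,0]},
  {"offset": [0,0,-0.075],"dr": [0,0,0]},
  {"offset": [0,0,-0.11],"dr": [0,0,0]},
  {"offset": [0,0,-0.13],"dr": [0,0,0]},
  {"offset": [-0.035,0,-0.13],"dr": [5,0,0]},
  {"offset": [-0.07,0.01,-0.13],"dr": [10,0,0]},
  {"offset": [-0.11,0.025,-0.12],"dr": [15,0,0]},
  {"offset": [-0.15,0.04,-0.12],"dr": [20,0,0]},
  {"offset": [-0.19,0.06,-0.11],"dr": [20,0,0]},
  {"offset": [-0.23,0.075,-0.1],"dr": [20,0,0]},
  {"offset": [-0.265,0.09,-0.09],"dr": [20,0,0]},
  {"offset": [-0.299,0.106,-0.081],"dr": [20,0,0]},
  {"offset": [-0.299,0.106,-0.081],"dr": [20,0,0]},
  {"offset": [-0.299,0.106,-0.081],"dr": [20,0,0]},
], gripper=-1)

```text
time_s: 35.38
position: [0.5664, -0.1555, 0.2078]
tcp_rot: [[0.127, 0.992, 0.0], [0.992, -0.127, 0.002], [0.002, 0.0, -1.0]]
force: [-0.8, -0.6, 0.1]
opening: 0.993
grasp_force: 0.0
```

```bash
python3 -c "
from rack import *; from h import *
s=V('scene'); t=V('top')
np.set_printoptions(suppress=True)
for v,n in((s,'s'),(t,'t')):
    for ce,st,l in v.blobs(v.mask((0,0,150),(180,60,255)),60):
        P=v.at(ce,.05)
        if .5<P[0]<.62 and -.25<P[1]<0: print(n,'white',ce.round(1),P.round(4))
    for ce,st,l in v.blobs(v.mask(*OR),60): print(n,'or',ce.round(1),st.tolist(),v.at(ce,.132).round(4))
for y in(-.099,-.033): print('model cap',(O+Y*y+N*.05).round(4))
a=cv2.resize(s.bgr[95:205,220:340],(400,367),interpolation=cv2.INTER_CUBIC); b=cv2.resize(t.bgr[190:250,130:260],(800,369),interpolation=cv2.INTER_CUBIC)[:,200:]
cv2.imwrite('pics/n5.png',np.hstack([a,b])[:,:800])
plan(([.5652,-.1525,.015],yawR(-7.1)))
"
```

```text
s white [213.1 241.7] [ 0.5676 -0.1537  0.05  ]
s or [264.2 148.3] [257, 143, 15, 12, 105] [0.5207 0.151  0.132 ]
s or [248.6 162.1] [241, 157, 16, 11, 105] [0.5142 0.083  0.132 ]
t or [204.2 225.2] [198, 219, 14, 14, 170] [0.5174 0.1531 0.132 ]
t or [231.  225.6] [225, 219, 13, 14, 176] [0.5097 0.0856 0.132 ]
model cap [0.5093 0.0869 0.132 ]
model cap [0.5175 0.1524 0.132 ]Traceback (most recent call last):
  File "<string>", line 12, in <module>
    cv2.imwrite('pics/n5.png',np.hstack([a,b])[:,:800])
                              ~~~~~~~~~^^^^^^^
    return _nx.concatenate(arrs, 1, dtype=dtype, casting=casting)
           ~~~~~~~~~~~~~~~^^^^^^^^^^^^^^^^^^^^^^^^^^^^^^^^^^^^^^^
ValueError: all the input array dimensions except for the concatenation axis must match exactly, but along dimension 0, the array at index 0 has size 367 and the array at index 1 has size 369
```

Both square caps lie within 2–3 mm of the seated model. Continue with the round one.

```bash
python3 -c "
from rack import *
plan(([.5652,-.1525,.0145],yawR(-7.1)))
"
```

```text
now [ 0.5649 -0.1518  0.208 ] z [-0.002  0.003 -1.   ] yaw -7.1 open 1.0 gf 0.0 t 35.5 F [-0.6  0.  -0.4] j [-26.  28.  89.   0.  63. -19.]
off [-0.0012, 0.0008, 0.1935] dr [-0.1, -0.2, 0.0]
```

servo_tool([
  {"offset": [-0.001,0.001,0.03],"dr": [0,0,0]},
  {"offset": [-0.001,0.001,0.06],"dr": [0,0,0]},
  {"offset": [-0.001,0.001,0.09],"dr": [0,0,0]},
  {"offset": [-0.001,0.001,0.12],"dr": [0,0,0]},
  {"offset": [-0.001,0.001,0.15],"dr": [0,0,0]},
  {"offset": [-0.001,0.001,0.175],"dr": [0,0,0]},
  {"offset": [-0.001,0.001,0.19],"dr": [0,0,0]},
  {"offset": [-0.001,0.001,0.193],"dr": [0,0,0]},
  {"offset": [-0.001,0.001,0.193],"dr": [0,0,0]},
  {"offset": [-0.001,0.001,0.193],"dr": [0,0,0]},
])

```text
time_s: 36.32
position: [0.5671, -0.1523, 0.0166]
tcp_rot: [[0.121, 0.993, 0.001], [0.993, -0.121, 0.002], [0.002, 0.001, -1.0]]
force: [0.9, 0.6, 0.4]
opening: 1.005
grasp_force: 0.0
```

servo_tool([
  {"offset": [0,0,0],"dr": [0,0,0]},
  {"offset": [0,0,0],"dr": [0,0,0]},
  {"offset": [0,0,0],"dr": [0,0,0]},
  {"offset": [0,0,0],"dr": [0,0,0]},
  {"offset": [0,0,0],"dr": [0,0,0]},
  {"offset": [0,0,0],"dr": [0,0,0]},
  {"offset": [0,0,0],"dr": [0,0,0]},
  {"offset": [0,0,0],"dr": [0,0,0]},
  {"offset": [0,0,0],"dr": [0,0,0]},
  {"offset": [0,0,0],"dr": [0,0,0]},
  {"offset": [0,0,0],"dr": [0,0,0]},
], gripper=1)

```text
time_s: 37.23
position: [0.5652, -0.153, 0.0157]
tcp_rot: [[0.122, 0.992, -0.003], [0.992, -0.122, 0.003], [0.002, -0.003, -1.0]]
force: [-4.9, -0.3, 5.8]
opening: 0.569
grasp_force: 30.0
```

```bash
python3 -c "
from rack import *
p=bot.read_state(); cx=(np.array([.5652,-.1525,0])-p['position'])@p['tcp_rot'][:,0]; print('cassette in tool x',cx)
plan((tcp(.033-cx,.11,0)+[0,0,.03],yawR(-7.1)))
"
```

```text
cassette in tool x 0.0004090404139845206
now [ 0.5652 -0.153   0.0157] z [-0.003  0.003 -1.   ] yaw -7.0 open 0.569 gf 30.0 t 37.2 F [-4.9 -0.3  5.8] j [-26.  44.  96.   0.  40. -19.]
off [0.3632, -0.0994, -0.1839] dr [-0.2, -0.1, 0.1]
```

servo_tool([
  {"offset": [0,0,-0.02],"dr": [0,0,0]},
  {"offset": [0,0,-0.055],"dr": [0,0,0]},
  {"offset": [0,0,-0.095],"dr": [0,0,0]},
  {"offset": [0,0,-0.135],"dr": [0,0,0]},
  {"offset": [0.02,-0.01,-0.17],"dr": [0,0,0]},
  {"offset": [0.05,-0.025,-0.195],"dr": [0,0,0]},
  {"offset": [0.085,-0.035,-0.2],"dr": [0,0,0]},
  {"offset": [0.12,-0.045,-0.2],"dr": [0,0,0]},
  {"offset": [0.155,-0.055,-0.2],"dr": [0,0,0]},
  {"offset": [0.19,-0.065,-0.2],"dr": [0,0,0]},
  {"offset": [0.225,-0.075,-0.2],"dr": [0,0,0]},
  {"offset": [0.26,-0.085,-0.2],"dr": [0,0,0]},
  {"offset": [0.295,-0.095,-0.2],"dr": [0,0,0]},
  {"offset": [0.33,-0.099,-0.2],"dr": [0,0,0]},
  {"offset": [0.35,-0.099,-0.2],"dr": [-5,0,0]},
  {"offset": [0.363,-0.099,-0.2],"dr": [-10,0,0]},
  {"offset": [0.363,-0.099,-0.2],"dr": [-15,0,0]},
  {"offset": [0.363,-0.099,-0.2],"dr": [-20,0,0]},
  {"offset": [0.363,-0.099,-0.2],"dr": [-20,0,0]},
  {"offset": [0.363,-0.099,-0.2],"dr": [-20,0,0]},
])

```text
time_s: 38.9
position: [0.5113, 0.2191, 0.2153]
tcp_rot: [[0.122, 0.934, 0.336], [0.993, -0.115, -0.04], [0.001, 0.338, -0.941]]
force: [0.2, -0.3, -2.2]
opening: 0.568
grasp_force: 30.0
```

```bash
python3 -c "
from rack import *
plan((tcp(.0326,.08,.001),RT),(tcp(.0326,.0355,.001),RT))
"
```

```text
now [0.5113 0.2191 0.2153] z [ 0.336 -0.04  -0.941] yaw -7.0 open 0.568 gf 30.0 t 38.9 F [ 0.2 -0.3 -2.2] j [ 16.  21. 105. -13.  36.  32.]
off [-0.0, -0.0137, 0.072] dr [-0.2, -0.1, 0.1]
off [-0.0001, -0.0136, 0.1165] dr [-0.2, -0.1, 0.1]
```

servo_tool([
  {"offset": [0,-0.007,0.01],"dr": [-0.2,0,0]},
  {"offset": [0,-0.0135,0.03],"dr": [-0.2,0,0]},
  {"offset": [0,-0.0135,0.05],"dr": [-0.2,0,0]},
  {"offset": [0,-0.0135,0.07],"dr": [-0.2,0,0]},
  {"offset": [0,-0.0135,0.085],"dr": [-0.2,0,0]},
  {"offset": [0,-0.0135,0.1],"dr": [-0.2,0,0]},
  {"offset": [0,-0.0135,0.11],"dr": [-0.2,0,0]},
  {"offset": [0,-0.0135,0.113],"dr": [-0.2,0,0]},
  {"offset": [0,-0.0135,0.113],"dr": [-0.2,0,0]},
  {"offset": [0,-0.0135,0.113],"dr": [-0.2,0,0]},
])

```text
time_s: 39.73
position: [0.5395, 0.2156, 0.1058]
tcp_rot: [[0.123, 0.931, 0.343], [0.992, -0.117, -0.041], [0.002, 0.346, -0.938]]
force: [-0.1, -0.2, -2.9]
opening: 0.566
grasp_force: 30.0
```

```bash
python3 -c "
from rack import *
plan((tcp(.0326,.0344,.001),RT))
"
```

```text
now [0.5395 0.2156 0.1058] z [ 0.343 -0.041 -0.938] yaw -7.1 open 0.566 gf 30.0 t 39.7 F [-0.1 -0.2 -2.9] j [ 15.  33. 108. -20.  21.  39.]
off [0.0001, -0.0033, 0.0049] dr [0.2, -0.1, -0.0]
```

servo_tool([
  {"offset": [0,-0.0015,0.001],"dr": [0,0,0]},
  {"offset": [0,-0.003,0.002],"dr": [0,0,0]},
  {"offset": [0,-0.003,0.003],"dr": [0,0,0]},
  {"offset": [0,-0.003,0.004],"dr": [0,0,0]},
  {"offset": [0,-0.003,0.005],"dr": [0,0,0]},
  {"offset": [0,-0.003,0.005],"dr": [0,0,0]},
])

```text
time_s: 40.23
position: [0.5377, 0.2161, 0.1001]
tcp_rot: [[0.123, 0.931, 0.343], [0.992, -0.116, -0.04], [0.002, 0.346, -0.938]]
force: [-0.6, -0.3, -0.9]
opening: 0.568
grasp_force: 30.0
```

```bash
python3 -c "
from rack import *
plan((tcp(.0326,.0344,.001),RT))
"
```

```text
now [0.5377 0.2161 0.1001] z [ 0.343 -0.04  -0.938] yaw -7.1 open 0.568 gf 30.0 t 40.2 F [-0.6 -0.3 -0.9] j [ 15.  33. 108. -21.  21.  40.]
off [-0.0001, 0.0004, 0.0002] dr [0.2, -0.1, 0.0]
```

servo_tool([
  {"offset": [0,0,0.0005],"dr": [0,0,0]},
  {"offset": [0,0,0.001],"dr": [0,0,0]},
  {"offset": [0,0,0.001],"dr": [0,0,0]},
])

```text
time_s: 40.48
position: [0.5378, 0.2161, 0.1001]
tcp_rot: [[0.123, 0.931, 0.344], [0.992, -0.116, -0.04], [0.002, 0.346, -0.938]]
force: [-4.8, -0.2, 8.2]
opening: 0.567
grasp_force: 30.0
```

```bash
python3 -c "
from rack import *
plan((tcp(.0326,.0344,.001),RT))
"
```

```text
now [0.5378 0.2161 0.1001] z [ 0.344 -0.04  -0.938] yaw -7.1 open 0.567 gf 30.0 t 40.5 F [-4.8 -0.2  8.2] j [ 15.  33. 108. -21.  21.  40.]
off [-0.0001, 0.0003, 0.0001] dr [0.3, -0.1, 0.0]
```

servo_tool([
  {"offset": [0,0,0],"dr": [0,0,0]},
  {"offset": [0,0,0],"dr": [0,0,0]},
  {"offset": [0,0,0],"dr": [0,0,0]},
  {"offset": [0,0,0],"dr": [0,0,0]},
  {"offset": [0,0,0],"dr": [0,0,0]},
  {"offset": [0,0,-0.015],"dr": [0,0,0]},
  {"offset": [0,0,-0.04],"dr": [0,0,0]},
  {"offset": [0,0,-0.075],"dr": [0,0,0]},
  {"offset": [0,0,-0.11],"dr": [0,0,0]},
  {"offset": [0,0,-0.14],"dr": [0,0,0]},
  {"offset": [-0.035,0,-0.15],"dr": [5,0,0]},
  {"offset": [-0.07,0,-0.15],"dr": [10,0,0]},
  {"offset": [-0.11,0,-0.15],"dr": [15,0,0]},
  {"offset": [-0.15,0,-0.15],"dr": [20,0,0]},
  {"offset": [-0.19,0,-0.15],"dr": [20,0,0]},
  {"offset": [-0.23,0,-0.15],"dr": [20,0,0]},
  {"offset": [-0.27,0,-0.15],"dr": [20,0,0]},
  {"offset": [-0.31,0,-0.15],"dr": [20,0,0]},
  {"offset": [-0.34,0,-0.15],"dr": [20,0,0]},
  {"offset": [-0.34,0,-0.15],"dr": [20,0,0]},
], gripper=-1)

```text
time_s: 42.15
position: [0.4454, -0.1211, 0.2391]
tcp_rot: [[0.129, 0.992, 0.005], [0.992, -0.129, -0.002], [-0.001, 0.006, -1.0]]
force: [-0.1, -0.3, 0.1]
opening: 0.997
grasp_force: 0.0
```

```bash
python3 -c "
from rack import *; from h import *
s=V('scene'); t=V('top')
for v,n in((s,'s'),(t,'t')):
    for ce,st,l in v.blobs(v.mask(*OR),60): print(n,'or',ce.round(1),st.tolist(),v.at(ce,.132).round(4))
    for ce,st,l in v.blobs(v.mask((0,0,150),(180,60,255)),40):
        P=v.at(ce,.132)
        if .45<P[0]<.62 and 0<P[1]<.33: print(n,'white',ce.round(1),st.tolist(),P.round(4))
for y in(-.099,-.033,.033): print('model cap',(O+Y*y+N*.05).round(4))
a=cv2.resize(s.bgr[95:205,220:340],(400,367),interpolation=cv2.INTER_CUBIC); b=cv2.resize(t.bgr[195:245,160:260],(400,200),interpolation=cv2.INTER_CUBIC)
cv2.imwrite('pics/n6.png',np.hstack([a,np.pad(b,((0,167),(0,0),(0,0)))]))
plan()
"
```

```text
s or [264.1 148.3] [257, 143, 15, 12, 106] [0.5206 0.1509 0.132 ]
s or [248.5 161.9] [241, 157, 16, 11, 110] [0.5136 0.0835 0.132 ]
s white [284.1 110. ] [273, 91, 25, 37, 601] [0.482 0.308 0.132]
s white [296.7 138.7] [288, 129, 23, 24, 171] [0.5779 0.2399 0.132 ]
s white [279.5 136. ] [274, 132, 11, 9, 69] [0.5304 0.2163 0.132 ]
s white [270.9 156.9] [255, 146, 30, 23, 256] [0.5553 0.138  0.132 ]
s white [254.6 169.9] [239, 160, 28, 19, 226] [0.545  0.0721 0.132 ]
t or [203.9 225.2] [198, 219, 13, 13, 164] [0.5175 0.1537 0.132 ]
t or [231.1 225.1] [225, 219, 13, 13, 161] [0.5108 0.0853 0.132 ]
t white [190.6 219.7] [144, 208, 100, 27, 1148] [0.5348 0.1864 0.132 ]
t white [178.4 224.3] [172, 218, 14, 14, 149] [0.5261 0.2179 0.132 ]
model cap [0.5093 0.0869 0.132 ]
model cap [0.5175 0.1524 0.132 ]
model cap [0.5256 0.2179 0.132 ]
now [ 0.4447 -0.1166  0.2388] z [ 0.004  0.002 -1.   ] yaw -7.2 open 0.996 gf 0.0 t 42.2 F [ 0.8  0.8 -0.3] j [-29.  16. 104.   0.  60. -22.]
```

View pics/n6.png

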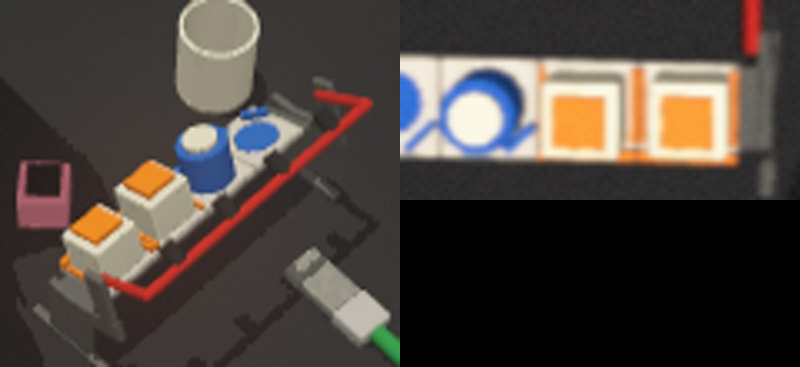

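All three full cassettes sit flush: caps at left panel (100,222), (152,182) and (200,138), top panel (687,123), (580,123) and (475,120). The bar is still open. Now go back to the rod where I left it.

```bash
python3 -c "
from rack import *
plan(([.6226,.169,.27],yawR(-7.1)))
"
```

```text
now [ 0.4447 -0.1166  0.2388] z [ 0.004  0.002 -1.   ] yaw -7.2 open 0.996 gf 0.0 t 42.2 F [ 0.8  0.8 -0.3] j [-29.  16. 104.   0.  60. -22.]
off [0.3058, 0.1406, -0.03] dr [0.2, -0.1, -0.1]
```

servo_tool([
  {"offset": [0.03,0.014,-0.02],"dr": [0,0,0]},
  {"offset": [0.065,0.03,-0.035],"dr": [0,0,0]},
  {"offset": [0.1,0.046,-0.035],"dr": [0,0,0]},
  {"offset": [0.135,0.062,-0.035],"dr": [0,0,0]},
  {"offset": [0.17,0.078,-0.035],"dr": [0,0,0]},
  {"offset": [0.205,0.094,-0.035],"dr": [0,0,0]},
  {"offset": [0.24,0.11,-0.035],"dr": [0,0,0]},
  {"offset": [0.27,0.124,-0.03],"dr": [0,0,0]},
  {"offset": [0.295,0.136,-0.03],"dr": [0,0,0]},
  {"offset": [0.306,0.1405,-0.03],"dr": [0,0,0]},
  {"offset": [0.306,0.1405,-0.03],"dr": [0,0,0]},
  {"offset": [0.306,0.1405,-0.03],"dr": [0,0,0]},
])

```text
time_s: 43.25
position: [0.6205, 0.1718, 0.2695]
tcp_rot: [[0.12, 0.993, 0.002], [0.993, -0.12, 0.001], [0.001, 0.002, -1.0]]
force: [-0.2, 0.6, -0.1]
opening: 0.999
grasp_force: 0.0
```

```bash
python3 -c "
from rack import *
plan(([.6226,.169,.1548],yawR(-7.1)))
"
```

```text
now [0.6205 0.1718 0.2695] z [ 0.002  0.001 -1.   ] yaw -6.9 open 0.999 gf 0.0 t 43.2 F [-0.2  0.6 -0.1] j [ 6. 29. 76.  0. 75. 12.]
off [-0.0027, 0.0022, 0.1147] dr [0.1, -0.0, 0.2]
```

servo_tool([
  {"offset": [-0.0025,0.002,0.025],"dr": [0,0,0]},
  {"offset": [-0.0025,0.002,0.05],"dr": [0,0,0]},
  {"offset": [-0.0025,0.002,0.075],"dr": [0,0,0]},
  {"offset": [-0.0025,0.002,0.1],"dr": [0,0,0]},
  {"offset": [-0.0025,0.002,0.112],"dr": [0,0,0]},
  {"offset": [-0.0025,0.002,0.114],"dr": [0,0,0]},
  {"offset": [-0.0025,0.002,0.114],"dr": [0,0,0]},
  {"offset": [-0.0025,0.002,0.114],"dr": [0,0,0]},
])

```text
time_s: 43.92
position: [0.6247, 0.1679, 0.1576]
tcp_rot: [[0.123, 0.992, 0.006], [0.992, -0.123, 0.002], [0.002, 0.006, -1.0]]
force: [0.2, 0.3, 0.2]
opening: 0.997
grasp_force: 0.0
```

servo_tool([
  {"offset": [0,0,0],"dr": [0,0,0]},
  {"offset": [0,0,0],"dr": [0,0,0]},
  {"offset": [0,0,0],"dr": [0,0,0]},
  {"offset": [0,0,0],"dr": [0,0,0]},
  {"offset": [0,0,0],"dr": [0,0,0]},
  {"offset": [0,0,0],"dr": [0,0,0]},
  {"offset": [0,0,0],"dr": [0,0,0]},
  {"offset": [0,0,0],"dr": [0,0,0]},
  {"offset": [0,0,0],"dr": [0,0,0]},
  {"offset": [0,0,0],"dr": [0,0,0]},
  {"offset": [0,0,0],"dr": [0,0,0]},
  {"offset": [0,0,0],"dr": [0,0,0]},
  {"offset": [0,0,0],"dr": [0,0,0]},
  {"offset": [0,0,0],"dr": [0,0,0]},
  {"offset": [0,0,0],"dr": [0,0,0]},
  {"offset": [0,0,0],"dr": [0,0,0]},
  {"offset": [0,0,0],"dr": [0,0,0]},
  {"offset": [0,0,0],"dr": [0,0,0]},
], gripper=1)

```text
time_s: 45.42
position: [0.6226, 0.1685, 0.1559]
tcp_rot: [[0.123, 0.992, 0.001], [0.992, -0.123, 0.002], [0.002, 0.001, -1.0]]
force: [-5.4, -0.2, 3.5]
opening: 0.106
grasp_force: 30.0
```

```bash
python3 -c "
from rack import *
plan()
h=np.array([.0333,.1397]); r=.062
f=lambda th:h+r*np.array([np.cos(np.radians(164.2)-th),np.sin(np.radians(164.2)-th)])
p=bot.read_state()['position']; x=(p-O)@X; z=p[2]+.0187; print('rack x,z',x,z, 'model 2.3',f(2.3))
print([[round(float(th),2),*(f(th)-f(2.3)).round(3).tolist()] for th in np.r_[np.arange(2.1,0,-.2),0]])
"
```

```text
now [0.6226 0.1685 0.1559] z [ 0.001  0.002 -1.   ] yaw -7.0 open 0.106 gf 30.0 t 45.4 F [-5.4 -0.2  3.5] j [ 5. 36. 83.  0. 61. 12.]
rack x,z 0.08521354872217278 0.17461920476698622 model 2.3 [0.0856369  0.17293926]
[[2.1, -0.008, 0.01], [1.9, -0.017, 0.018], [1.7, -0.028, 0.024], [1.5, -0.04, 0.027], [1.3, -0.052, 0.029], [1.1, -0.064, 0.028], [0.9, -0.076, 0.024], [0.7, -0.087, 0.018], [0.5, -0.097, 0.01], [0.3, -0.104, 0.001], [0.1, -0.11, -0.01], [0.0, -0.112, -0.016]]
```

servo_tool([
  {"offset": [0,-0.004,-0.005],"dr": [0,0,0]},
  {"offset": [0,-0.008,-0.01],"dr": [0,0,0]},
  {"offset": [0,-0.0125,-0.014],"dr": [0,0,0]},
  {"offset": [0,-0.017,-0.018],"dr": [0,0,0]},
  {"offset": [0,-0.022,-0.021],"dr": [0,0,0]},
  {"offset": [0,-0.028,-0.024],"dr": [0,0,0]},
  {"offset": [0,-0.034,-0.026],"dr": [0,0,0]},
  {"offset": [0,-0.04,-0.027],"dr": [0,0,0]},
  {"offset": [0,-0.046,-0.0285],"dr": [0,0,0]},
  {"offset": [0,-0.052,-0.029],"dr": [0,0,0]},
  {"offset": [0,-0.058,-0.029],"dr": [0,0,0]},
  {"offset": [0,-0.064,-0.028],"dr": [0,0,0]},
  {"offset": [0,-0.064,-0.028],"dr": [0,0,0]},
  {"offset": [0,-0.064,-0.028],"dr": [0,0,0]},
])

```text
time_s: 46.58
position: [0.5644, 0.176, 0.1886]
tcp_rot: [[0.122, 0.992, 0.016], [0.992, -0.122, 0.002], [0.003, 0.016, -1.0]]
force: [3.0, 0.1, 6.4]
opening: 0.101
grasp_force: 30.0
```

```bash
python3 -c "
from rack import *
plan()
h=np.array([.0333,.1397]); r=.062
f=lambda th:h+r*np.array([np.cos(np.radians(164.2)-th),np.sin(np.radians(164.2)-th)])
p=bot.read_state()['position']; x=(p-O)@X; z=p[2]+.0187; print('rack x,z',x,z,'theta',np.radians(164.2)-np.arctan2(z-h[1],x-h[0]))
c=np.array([x,z]);print([[round(float(th),2),*(f(th)-f(1.1)).round(4).tolist()] for th in np.r_[np.arange(1.,-.05,-.1),-.05,-.1]])
"
```

```text
now [0.5644 0.176  0.1886] z [ 0.016  0.002 -1.   ] yaw -7.0 open 0.101 gf 30.0 t 46.6 F [3.  0.1 6.4] j [ 7. 30. 90. -0. 60. 14.]
rack x,z 0.026523324717505965 0.20726342754660404 theta 1.1950677011264832
[[1.0, -0.006, -0.0015], [0.9, -0.0118, -0.0036], [0.8, -0.0174, -0.0063], [0.7, -0.0227, -0.0095], [0.6, -0.0277, -0.0132], [0.5, -0.0322, -0.0174], [0.4, -0.0364, -0.022], [0.3, -0.04, -0.0271], [0.2, -0.0431, -0.0324], [0.1, -0.0457, -0.0381], [0.0, -0.0476, -0.0439], [-0.05, -0.0484, -0.0469], [-0.1, -0.049, -0.05]]
```

servo_tool([
  {"offset": [0,0,0.002],"dr": [0,0,0]},
  {"offset": [0,0,0.003],"dr": [0,0,0]},
  {"offset": [0,0,0.003],"dr": [0,0,0]},
  {"offset": [0,0,0.003],"dr": [0,0,0]},
])

```text
time_s: 46.92
position: [0.5644, 0.1761, 0.1881]
tcp_rot: [[0.122, 0.992, 0.017], [0.993, -0.122, 0.002], [0.004, 0.016, -1.0]]
force: [-0.5, -1.9, 20.3]
opening: 0.098
grasp_force: 30.0
```

```bash
python3 -c "
from rack import *
plan()
h=np.array([.0333,.1397])
p=bot.read_state()['position']; x=(p-O)@X; z=p[2]+.0187; print('rack x,z',x,z)
"
```

```text
now [0.5644 0.1761 0.1881] z [ 0.017  0.002 -1.   ] yaw -7.0 open 0.098 gf 30.0 t 46.9 F [-0.5 -1.9 20.3] j [ 7. 30. 90. -0. 60. 14.]
rack x,z 0.02651178010548418 0.20681160087791728
```

servo_tool([
  {"offset": [0,-0.006,-0.002],"dr": [0,0,0]},
  {"offset": [0,-0.0115,0.0],"dr": [0,0,0]},
  {"offset": [0,-0.0175,0.002],"dr": [0,0,0]},
  {"offset": [0,-0.023,0.005],"dr": [0,0,0]},
  {"offset": [0,-0.028,0.008],"dr": [0,0,0]},
  {"offset": [0,-0.033,0.012],"dr": [0,0,0]},
  {"offset": [0,-0.038,0.016],"dr": [0,0,0]},
  {"offset": [0,-0.042,0.021],"dr": [0,0,0]},
  {"offset": [0,-0.0455,0.026],"dr": [0,0,0]},
  {"offset": [0,-0.0485,0.031],"dr": [0,0,0]},
  {"offset": [0,-0.0485,0.031],"dr": [0,0,0]},
  {"offset": [0,-0.0485,0.031],"dr": [0,0,0]},
])

```text
time_s: 47.92
position: [0.5142, 0.1827, 0.1502]
tcp_rot: [[0.123, 0.992, 0.009], [0.992, -0.123, 0.003], [0.004, 0.009, -1.0]]
force: [7.0, 0.9, -2.0]
opening: 0.103
grasp_force: 30.0
```

```bash
python3 -c "
from rack import *
plan()
h=np.array([.0333,.1397])
p=bot.read_state()['position']; x=(p-O)@X; z=p[2]+.0187; print('rack x,z',x,z,'th from x',np.radians(164.2)-np.arccos(max(-1,(x-h[0])/.062)))
from barm import *
s,t=V('scene'),V('top')
for v,n in((s,'s'),(t,'t')):
    for c,st,l in v.blobs(v.mask(*RED)|v.mask(*RED2),20): print(n,c.round(1),st.tolist())
"
```

```text
now [0.5142 0.1827 0.1502] z [ 0.009  0.003 -1.   ] yaw -7.1 open 0.103 gf 30.0 t 47.9 F [ 7.   0.9 -2. ] j [ 8. 30. 98.  0. 52. 15.]
rack x,z -0.024057694618164472 0.16887612846475872 th from x 0.11367195604461999
s [303.5 114.8] [289, 107, 28, 18, 124]
s [249.4 155. ] [235, 135, 34, 44, 210]
t [233.4 222.7] [203, 205, 47, 25, 224]
```

servo_tool([
  {"offset": [0,-0.001,0.003],"dr": [0,0,0]},
  {"offset": [0,-0.0015,0.005],"dr": [0,0,0]},
  {"offset": [0,-0.002,0.007],"dr": [0,0,0]},
  {"offset": [0,-0.002,0.009],"dr": [0,0,0]},
  {"offset": [0,-0.002,0.009],"dr": [0,0,0]},
  {"offset": [0,-0.002,0.009],"dr": [0,0,0]},
])

```text
time_s: 48.52
position: [0.5122, 0.183, 0.1433]
tcp_rot: [[0.123, 0.992, 0.009], [0.992, -0.123, 0.003], [0.004, 0.009, -1.0]]
force: [3.1, 0.5, 12.6]
opening: 0.101
grasp_force: 30.0
```

```bash
python3 -c "
from rack import *
plan()
h=np.array([.0333,.1397])
p=bot.read_state()['position']; x=(p-O)@X; z=p[2]+.0187; print('rack x,z',x,z)
"
```

```text
now [0.5122 0.183  0.1433] z [ 0.009  0.003 -1.   ] yaw -7.0 open 0.101 gf 30.0 t 48.5 F [ 3.1  0.5 12.6] j [ 8. 30. 99.  0. 51. 15.]
rack x,z -0.026066034110897293 0.16198053028284423
```

servo_tool([
  {"offset": [0,0,0.001],"dr": [0,0,0]},
  {"offset": [0,0,0.002],"dr": [0,0,0]},
  {"offset": [0,0,0.002],"dr": [0,0,0]},
  {"offset": [0,0,0.002],"dr": [0,0,0]},
])

```text
time_s: 48.85
position: [0.5123, 0.183, 0.1431]
tcp_rot: [[0.123, 0.992, 0.01], [0.992, -0.123, 0.003], [0.004, 0.01, -1.0]]
force: [-0.0, 1.0, 24.6]
opening: 0.103
grasp_force: 30.0
```

```bash
python3 -c "
from rack import *
plan()
"
```

```text
now [0.5123 0.183  0.1431] z [ 0.01   0.003 -1.   ] yaw -7.0 open 0.103 gf 30.0 t 48.9 F [-0.   1.  24.6] j [ 8. 30. 99.  0. 51. 15.]
```

servo_tool([
  {"offset": [0,0,-0.002],"dr": [0,0,0]},
  {"offset": [0,0,-0.0035],"dr": [0,0,0]},
  {"offset": [0,0,-0.0035],"dr": [0,0,0]},
])

```text
time_s: 49.1
position: [0.5122, 0.183, 0.1434]
tcp_rot: [[0.123, 0.992, 0.009], [0.992, -0.123, 0.003], [0.004, 0.009, -1.0]]
force: [4.7, 1.4, 4.8]
opening: 0.105
grasp_force: 30.0
```

servo_tool([
  {"offset": [0,0,0],"dr": [0,0,0]},
  {"offset": [0,0,0],"dr": [0,0,0]},
  {"offset": [0,0,0],"dr": [0,0,0]},
  {"offset": [0,0,0],"dr": [0,0,0]},
  {"offset": [0,0,0],"dr": [0,0,0]},
  {"offset": [0,0,0],"dr": [0,0,0]},
  {"offset": [0,0,-0.02],"dr": [0,0,0]},
  {"offset": [0,0,-0.045],"dr": [0,0,0]},
  {"offset": [0,0,-0.075],"dr": [0,0,0]},
  {"offset": [0,0,-0.11],"dr": [0,0,0]},
  {"offset": [-0.03,0,-0.12],"dr": [0,0,0]},
  {"offset": [-0.07,-0.02,-0.12],"dr": [0,0,0]},
  {"offset": [-0.11,-0.04,-0.12],"dr": [0,0,0]},
  {"offset": [-0.15,-0.06,-0.12],"dr": [0,0,0]},
  {"offset": [-0.19,-0.08,-0.12],"dr": [0,0,0]},
  {"offset": [-0.23,-0.08,-0.12],"dr": [0,0,0]},
  {"offset": [-0.27,-0.08,-0.12],"dr": [0,0,0]},
  {"offset": [-0.3,-0.08,-0.12],"dr": [0,0,0]},
  {"offset": [-0.3,-0.08,-0.12],"dr": [0,0,0]},
  {"offset": [-0.3,-0.08,-0.12],"dr": [0,0,0]},
], gripper=0.2)

```text
time_s: 50.77
position: [0.393, -0.1074, 0.2612]
tcp_rot: [[0.128, 0.992, 0.003], [0.992, -0.128, 0.002], [0.003, 0.003, -1.0]]
force: [-0.1, 1.2, -0.8]
opening: 0.4
grasp_force: 0.0
```

```bash
python3 -c "
from rack import *
plan()
import barm
from barm import *
s,t=V('scene'),V('top')
barm.O=np.array([.5385,.183,0])
p,d=line(s,t,(234.5,162.4),(299.9,108.3),(247.6,229.5),(132.7,226.7))
q=rk().T@(p-barm.O); print('rod',q,d)
O=barm.O;R=rk()
for th in (0,.07,.15):
    a=np.radians(164.2)-th; P=O+R@np.array([.0333+.062*np.cos(a),0,.1397+.062*np.sin(a)]); print(th,s.proj(P).round(1),t.proj(P).round(1))
for v,n,c in((s,'s',(234.5,162.4,299.9,108.3)),(t,'t',(247.6,229.5,132.7,226.7))):
    _,Q=rod(v,c[:2],c[2:]); print(n,len(Q),Q.mean(0))
tray()
a=cv2.resize(s.bgr[60:350,110:340],(400,504),interpolation=cv2.INTER_CUBIC); b=cv2.resize(t.bgr[195:245,125:260],(400,148),interpolation=cv2.INTER_CUBIC)
e=cv2.resize(t.bgr[110:260,250:420],(400,353),interpolation=cv2.INTER_CUBIC)
cv2.imwrite('pics/f7.png',np.hstack([a,np.pad(np.vstack([b,e]),((0,3),(0,0),(0,0)))]))
"
```

```text
now [ 0.393  -0.1074  0.2612] z [ 0.003  0.002 -1.   ] yaw -7.4 open 0.4 gf 0.0 t 50.8 F [-0.1  1.2 -0.8] j [-31.  10. 109.   0.  61. -24.]
rod [-2.55964754e-02  1.65204645e-05  1.52446887e-01] [ 0.12345831  0.99231574 -0.00821664]
0 [[269.1 134.5]] [[189.6 227.3]]
0.07 [[269.5 133.9]] [[189.4 226.5]]
0.15 [[270.  133.3]] [[189.1 225.5]]
s 223 [267.13452915 137.24663677]
t 303 [188.43234323 227.12541254]
tray (array([ 579.6, -306.7]), array([172.2, 168.6]), 82.8) (array([ 569.6, -300.9]), array([176.2, 172.5]), 82.8)
tray (array([ 572.1, -301.9]), array([175.5, 165.3]), 83.4) (array([ 577.4, -309.9]), array([179.9, 169.4]), 83.4)
```

View pics/f7.png

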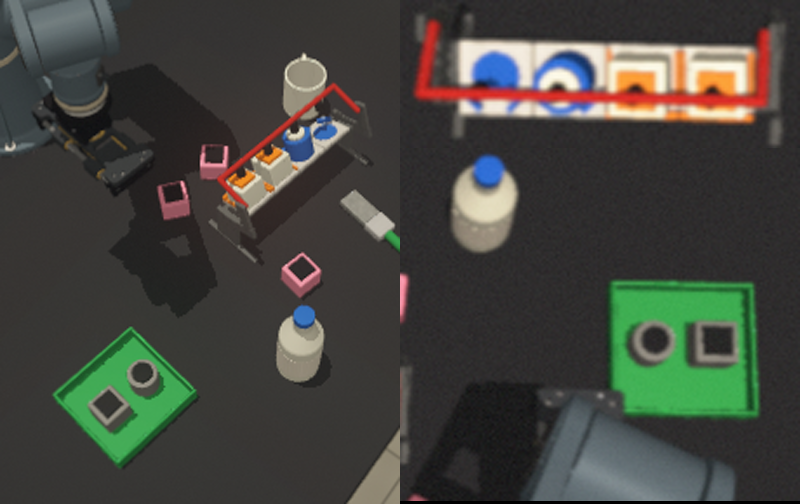

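The bar's rod lies over the three seated caps, right panel (440–760, 97). Both spent cassettes stand in the tray at (653,342) and (716,342), and the bystanders have not moved. The swing also fits: the pads dropped 45.0 mm from top dead centre to the stop, and the model predicts 45.1 mm at angle 0. Handing in.

```bash
python3 -c "
from rig import ticket
print(ticket.hand_in())"
```

```text
the job is handed in; nothing more can be done
None
```

I finished the job and handed it in, but the hand-in returned no verdict: all three full cassettes present (two square, one round) looked flush in nests of their shape, both spent ones stand in the tray, the bar is down on its stop, and the bottle, mug and brush were left alone.

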